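# Load an open tray of loose sample pins from under the riser

### The job

Bring the open steel tray of loose sample pins (with an upright black handle) out from under the riser shelf, carry it level through the air so that no pin spills, and set it on the loading plate with its handle towards the robot. Push it fully home in the corner, snug against both the far fence and the left-hand fence, and let go. Leave the hex-key set, the jar and the round tin where they are.

Things in the scene. Friction and masses are not known exactly. Their poses are not given: they have to be found in the camera images.
- tray: Open bare-steel tray, 110 mm along its own x, 150 mm along its own y, 26 mm high, walls and floor 3 mm, about 0.24 kg (0.19 to 0.31) plus five 16 g pins. Origin: centre of its underside; x points away from the handle (to the rear wall), z up. Starts on the worktop under the riser's roof, its handle (on the -x wall) towards the robot.
- tray_handle (a point): Middle of the tray's handle grip, at (-73.5, 0, 56) mm in the tray frame: an upright black fin, 10 mm thick along the tray's y (pinch it across this), 34 mm long along x (-90.5 to -56.5 mm), from 34 to 78 mm above the tray's underside, with a 6 mm thick steel stem below. The tray's front wall (26 mm high) begins 18 mm beyond this point. Axes as the tray's.
- tray_corner (a point): Far left lower corner of the tray's outside, at (55, 75, 0) mm in the tray frame; axes as the tray's. It belongs at plate_corner.
- riser: Fixed grey bench riser shelf with a clear roof in a steel trim, a C open to its front (-x) and both sides. Origin: on the worktop. Roof 240 mm wide along y, x from -100 to +105 mm, underside at 225 mm, top at 235 mm. Back panel: front face at x = +95 mm, with a 4 mm high foot from x = +90 to +110 mm. A bottle (92 mm tall) and two vials stand fixed on the roof's rear half.
- riser_edge (a point): Middle of the lower front edge of the riser's roof, at (-100, 0, 225) mm in the riser frame. The roof reaches about 15 to 40 mm farther forward than the middle of the tray's handle, so a tool from straight above strikes the roof: come from the front with the tool leaning back towards the robot by 35 to 45 degrees, and draw the tray out forward before raising it.
- loading_plate: Fixed aluminium loading plate on the worktop, 12 mm thick, top at 12 mm. Origin: on the worktop, under the middle of the seat. Plate x from -72 to +88 mm, y from -94 to +106 mm. Two steel fences 14 mm thick, tops 24 mm above the plate's top: the far fence with its face at x = +62 mm along the whole plate, the left fence with its face at y = +82 mm, from x = -58 to +52 mm. The other two sides are open.
- plate_corner (a point): Where the faces of the far fence and the left fence meet at the plate's top, at (62, 82, 12) mm in the plate's frame; axes as the plate's (x towards the far fence, y towards the left fence, z up).
- hex_keys: Bystander: folding hex-key set with an orange body, lying flat, 85 x 33 x 28 mm tall; origin: centre of its underside.
- jar: Bystander: small white screw-top jar with a red lid, 43 mm across, 51 mm tall; origin: centre of its underside.
- tin: Bystander: flat round pale tin with a lid, 51 mm across, 26 mm tall; origin: centre of its underside.
- pin1_head (a point): One of five alike steel mushroom-headed sample pins, head 16 mm across, 23 mm long, lying loose in the tray and free to roll there. This point: the middle of its head.
- pin2_head (a point): One of five alike steel mushroom-headed sample pins, head 16 mm across, 23 mm long, lying loose in the tray and free to roll there. This point: the middle of its head.
- pin3_head (a point): One of five alike steel mushroom-headed sample pins, head 16 mm across, 23 mm long, lying loose in the tray and free to roll there. This point: the middle of its head.
- pin4_head (a point): One of five alike steel mushroom-headed sample pins, head 16 mm across, 23 mm long, lying loose in the tray and free to roll there. This point: the middle of its head.
- pin5_head (a point): One of five alike steel mushroom-headed sample pins, head 16 mm across, 23 mm long, lying loose in the tray and free to roll there. This point: the middle of its head.

How it is judged:
By the outcome, as a careful person would: the job done as asked, in the order asked, and still so for the second after the job is handed in, with the robot touching nothing.
It also fails if it takes over 61 s, if anything falls off the work surface, if the arm or the gripper's body presses on something with over 40 N, if the wrist force passes 120 N, or if a joint passes its speed limit or range.

### The arm

A 6-joint arm with a two-finger parallel gripper is mounted at the origin on a cart in front of the work surface, level with it; the furniture and walls round the work are solid. World frame = base frame: x ahead of the robot, y to its left, z up, the work surface at z = 0. Lengths are in m, angles in rad, forces in N, time in s.
With the tool pointing down it reaches from about 0.35 to 0.875 m from the base axis. Payload 4.2 kg.
Tool frame: the origin (TCP) lies midway between the tips of the shut fingers; the grasp point (between the pads) lies r.hold_point_z behind it (r.hold_point_z is the distance from the TCP to the grasp point, in m); x points along the fingers, y is the direction in which the jaws open and shut, and the axes are right-handed (so a half turn about x gives the same grasp; the last joint's range is limited). The gripper opens to 87 mm and grips with 3 to 60 N. Pads are 19 mm wide; open, the fingers measure 117 mm over their backs; the gripper's body (75 mm by 190 mm) begins 51 mm behind the grasp point.
Start: joints at [1.492, 0.385, 0.008, 0, -1.194, -0.259], TCP at [0.207, 0.59, 0.223] pointing down, gripper open.
Joint ranges: [-3.14, 3.14], [-1.21, 2.06], [-1.07, 1.41], [-3.16, 2.05], [-2.99, -0.16], [-3.1, 3.1]. Speed limits (rad/s): [2.79, 2.79, 3.14, 3.14, 3.14, 3.14].

### API

Orientations are given as a rotation vector (axis times angle).
In Python, from workcell import r, eyes, ticket gives the robot as it stands.
- The arm moves only by the tool apply_moves, never from a script. Its argument "commands" is text: rows parted by semicolons, each of 7 numbers parted by spaces: the shift along the world's x, y, z in mm, then the turn, a rotation vector about the world's x, y, z in degrees, then the gripper command: -1 is shut, 1 is fully open, values between are in proportion. A call has 1 to 10 rows; each row is the pose to reach, as a shift and turn from the pose commanded when the call began; what a row does not reach only later rows make up. A row lasts 1/8 s, in which the tool goes at most 62.5 mm and 10.7 degrees, less where a joint would pass 70% of its speed; a pose out of reach is approached as far as the arm can. A call with a gripper value outside its range is refused whole. The fingers move at their own pace and stop on an object; "force" is the grip in N (left out, the last holds). Time passes only in rows, so rows that repeat a pose let the fingers close. It gives the time, the measured TCP pose, the force and the opening at its end, in the units of the state.
- r.observe(): the state, without advancing time (a new reading comes with each control period).
- eyes.get_image(name): name is "scene" or "top" or "wrist"; returns (picture, depth): 384x512x3 uint8, red, green, blue; 384x512 float32, m along the optical axis (not along the pixel's ray), 0 where there is no reading.
- eyes.calibration(name): a dict with "fov_y" (degrees; the focal length in pixels is half the picture's height over the tangent of half this angle, whatever the lens; pixels are square), "cx", "cy" (the principal point, pixels), "D" ([k1, k2, p1, p2, k3] as OpenCV has them; the pictures are not rectified), "rvec" (rotation vector, rad) and "tvec" (3), from world to camera coordinates, as OpenCV has them. Camera axes: x right, y down, z forward; pixel columns grow to the right and rows downward; lengths in m; the calibration is good to about 2 mm. A picture is of the moment at which its call begins: read the wrist's pose just before it. calibration takes no time and is no camera call; for the wrist camera it gives the pose at the moment of the call.
- ticket.sign_off(): hands the job in, once; it reports no verdict.
The state is a dict: "time": time; "joint_pos": joint angles; "joint_velocities": joint speeds; "joint_torque": joint torques, N m; "position": TCP position; "eef_rot": TCP orientation; "wrist_force": force on the tool from outside, world axes, zero at the start; "moment": the same for the moment, N m; "gripper_width": finger opening in m.
Only numpy, scipy, OpenCV 4.12 (cv2) and the standard library are available. Lean on these libraries where they do the work, as an engineer would, in place of code of your own. Each camera call takes 0.05 s, during which the arm holds its last target.

## Working session

There is one attempt and no reset: what is moved stays moved. The work goes in short steps, Python scripts to look and compute and a tool call to move; the robot and the scene stay as the last step left them, time stands still between calls to the robot, and variables do not carry over. Pictures are saved under pics/ and viewed, and the job is handed in when it is done.

Besides the shell and the picture viewer there is one more tool, called after "Request:" as name(argument=value, ...), one argument or row to a line, values as JSON. apply_moves: Moves the arm, as the interface text tells. Its arguments: {"type":"object","properties":{"commands":{"type":"string"},"force":{"type":"number"}},"required":["commands"]}

```bash
ls; mkdir -p pics; python3 - <<'E'
from workcell import r, eyes, ticket
import cv2,numpy as np
s=r.observe(); print(s); print(r.hold_point_z)
for n in ["scene","top","wrist"]:
    c=eyes.calibration(n); print(n,c)
    p,d=eyes.get_image(n); cv2.imwrite(f"pics/{n}0.png",p[:,:,::-1]); np.save(f"pics/{n}0.npy",d)
E
```

```text
pics
{'time': 0.0, 'joint_pos': array([ 1.49161191e+00,  3.85544263e-01,  6.64879175e-03, -5.08940070e-04,
       -1.19400738e+00, -2.58590283e-01]), 'joint_velocities': array([-0.00050223,  0.00135562,  0.00062875, -0.00095477,  0.00158748,
       -0.00133654]), 'joint_torque': array([ 9.47205699e-04, -3.90665352e+01,  1.87403226e+01,  4.21974957e+00,
        1.08678508e-02, -1.85880353e-04]), 'position': array([0.20690409, 0.58912548, 0.22147454]), 'eef_rot': array([-2.03867852,  0.3500788 ,  2.03926271]), 'wrist_force': array([-0.66956113, -0.39511477,  0.21279623]), 'moment': array([0.04509745, 0.00819595, 0.00578324]), 'gripper_width': 0.08711431162297144}
0.0187
scene {'fov_y': 47.69408758704879, 'cx': 245.87870226203322, 'cy': 191.51302941902847, 'D': array([-0.0661641,  0.       ,  0.       ,  0.       ,  0.       ]), 'rvec': array([ 1.99637062, -1.45595239,  0.54865949]), 'tvec': array([-0.25492651,  0.43442574,  0.9543362 ])}
top {'fov_y': 53.783487102419926, 'cx': 254.33766860377796, 'cy': 196.80542866387967, 'D': array([0.00035029, 0.        , 0.        , 0.        , 0.        ]), 'rvec': array([ 1.72938043, -2.02093969,  0.66331648]), 'tvec': array([0.00096108, 0.50584046, 0.86002299])}
wrist {'fov_y': 63.294650809782375, 'cx': 257.7728165750991, 'cy': 191.3090909539078, 'D': array([-0.02598647,  0.        ,  0.        ,  0.        ,  0.        ]), 'rvec': array([-1.71585982,  2.42488223,  0.31979471]), 'tvec': array([ 0.6239478 , -0.03299073,  0.39058967])}
```

View pics/scene0.png

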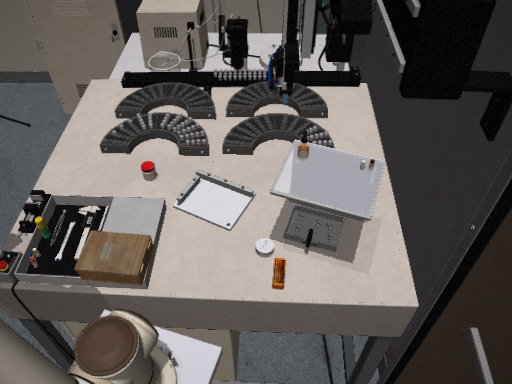

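View pics/top0.png

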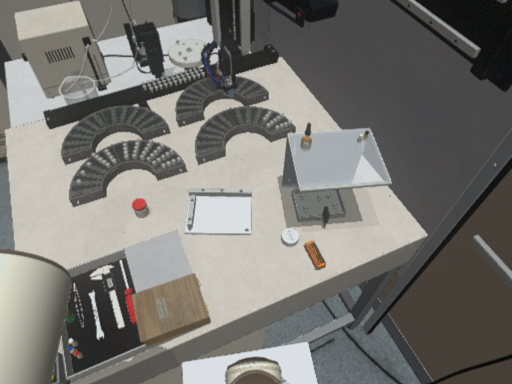

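View pics/wrist0.png

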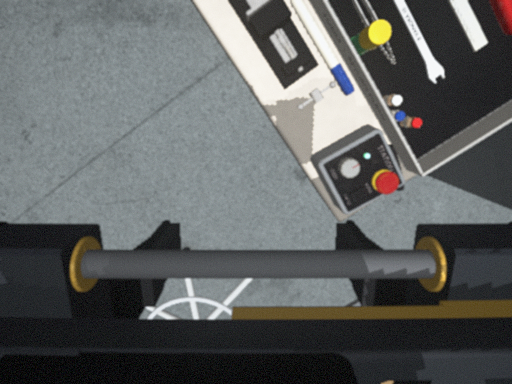

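```bash
cat > h.py <<'E'
import cv2,numpy as np
from workcell import r, eyes, ticket
def cam(n):
    c=eyes.calibration(n); f=192/np.tan(np.radians(c["fov_y"]/2))
    K=np.array([[f,0,c["cx"]],[0,f,c["cy"]],[0,0,1.]]); R=cv2.Rodrigues(np.array(c["rvec"]))[0]
    return K,np.array(c["D"]),R,np.array(c["tvec"])
def ray(C,uv):
    K,D,R,t=C
    q=cv2.undistortPoints(np.array(uv,float).reshape(-1,1,2),K,D).reshape(-1,2)
    d=np.c_[q,np.ones(len(q))]@R
    return -R.T@t,d
def plane(C,uv,z):
    o,d=ray(C,uv); return o+d*((z-o[2])/d[:,2])[:,None]
def tri(C1,u1,C2,u2):
    o1,d1=ray(C1,u1); o2,d2=ray(C2,u2); out=[]
    for a,b in zip(d1,d2):
        s=np.linalg.lstsq(np.c_[a,-b],o2-o1,rcond=None)[0]
        p,q=o1+a*s[0],o2+b*s[1]; out.append(np.r_[(p+q)/2,np.linalg.norm(p-q)])
    return np.array(out)
def proj(C,P):
    K,D,R,t=C
    return cv2.projectPoints(np.array(P,float).reshape(-1,3),cv2.Rodrigues(R)[0],t,K,D)[0].reshape(-1,2)
def dep(C,uv,d):
    K,D,R,t=C
    q=cv2.undistortPoints(np.array(uv,float).reshape(-1,1,2),K,D).reshape(-1,2)
    z=np.array([d[int(round(v)),int(round(u))] for u,v in np.array(uv).reshape(-1,2)])
    return (np.c_[q,np.ones(len(q))]*z[:,None]-t)@R
E
python3 - <<'E'
from h import *
for n,(x,y,w,h) in {"scene":(165,135,230,165),"top":(175,115,230,165)}.items():
    p=cv2.imread(f"pics/{n}0.png")[y:y+h,x:x+w]
    cv2.imwrite(f"pics/{n}0c.png",cv2.resize(p,None,fx=3.4,fy=3.4,interpolation=cv2.INTER_CUBIC))
    K,D,R,t=cam(n); print(n,-R.T@t)
E
```

```text
scene [-0.22730059 -0.36272798  0.9905724 ]
top [-0.09486096  0.02200628  0.99299152]
```

View pics/scene0c.png

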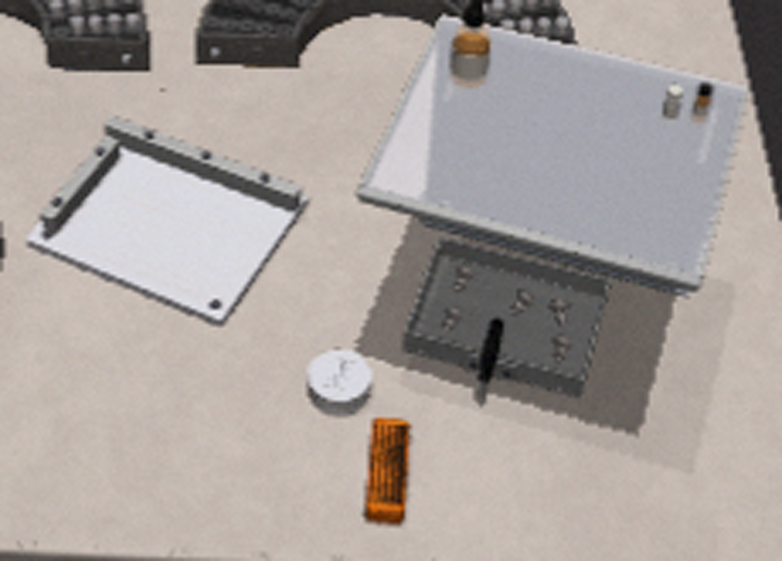

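View pics/top0c.png

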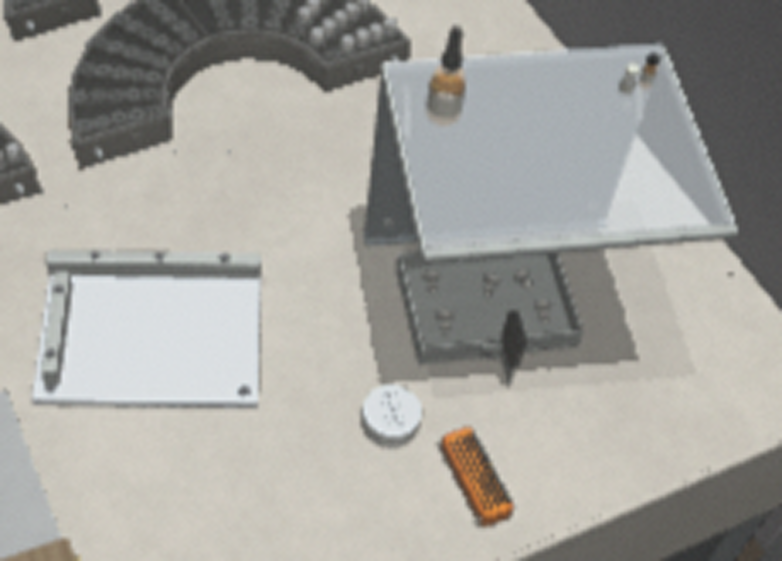

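```bash
cat > m1.py <<'E'
from h import *
np.set_printoptions(precision=4,suppress=True)
S=cam("scene");T=cam("top")
s=lambda *a:np.array(a)/3.4+np.array([165,135])-0.35
t=lambda *a:np.array(a)/3.4+np.array([175,115])-0.35
def P(l,cs,ct,z):
    a=plane(S,s(*cs),z)[0][:2] if cs else None; b=plane(T,t(*ct),z)[0][:2] if ct else None
    tr=tri(S,s(*cs),T,t(*ct))[0] if cs and ct else None
    print(l,a,b,tr)
P("tray FL top",(405,342),(422,354),.026)
P("tray FR top",(584,384),(580,338),.026)
P("tray RL top",(440,243),(400,258),.026)
P("tray FL bot",(405,350),(424,362),.0)
P("tray FR bot",(581,396),(579,347),.0)
P("handle top front",(487,379),(512,352),.078)
P("handle top back",(497,320),(514,313),.078)
P("plate FL",(30,240),(35,401),.012)
P("plate FR",(221,321),(259,404),.012)
P("plate RR",(308,203),(260,278),.012)
P("farfence R top front",(302,203),(260,266),.036)
P("farfence L top back",(108,122),(47,255),.036)
P("roof FL top",(360,195),(428,254),.235)
P("roof FR top",(696,285),(735,232),.235)
P("roof RL top",(448,18),(384,62),.235)
P("roof RR top",(748,90),(662,47),.235)
P("tin",(340,377),(392,412),.026)
P("hex",(388,470),(477,476),.028)
E
python3 m1.py
```

```text
tray FL top [ 0.4895 -0.2182] [ 0.4975 -0.2142] [ 0.5032 -0.2165  0.0119  0.0053]
tray FR top [ 0.4915 -0.3646] [ 0.4925 -0.3588] [ 0.5015 -0.3645  0.0119  0.0008]
tray RL top [ 0.6014 -0.2196] [ 0.6055 -0.2178] [ 0.6087 -0.2189  0.0195  0.0025]
tray FL bot [ 0.5008 -0.2164] [ 0.5047 -0.2204] [ 0.4982 -0.2178  0.007   0.0041]
tray FR bot [ 0.4984 -0.3645] [ 0.4988 -0.3652] [ 0.4978 -0.3645  0.0013  0.0006]
handle top front [ 0.4356 -0.2939] [ 0.456  -0.2772] [ 0.4798 -0.2913  0.0271  0.0121]
handle top back [ 0.4929 -0.2889] [ 0.4946 -0.2895] [ 0.4935 -0.2891  0.0784  0.0015]
plate FL [0.5096 0.1278] [0.5102 0.1306] [0.5148 0.1314 0.0048 0.0003]
plate FR [ 0.4752 -0.0636] [ 0.477  -0.0639] [ 0.4763 -0.0637  0.0117  0.0015]
plate RR [ 0.6245 -0.0932] [ 0.6126 -0.0856] [ 0.6284 -0.089  -0.0007  0.0113]
farfence R top front [ 0.602  -0.0948] [ 0.6089 -0.085 ] [ 0.6267 -0.0875  0.0095  0.0027]
farfence L top back [0.6456 0.1073] [0.6516 0.1091] [0.6534 0.11   0.0305 0.0042]
roof FL top [ 0.4483 -0.1869] [ 0.4546 -0.1872] [ 0.4531 -0.1868  0.2331  0.0048]
roof FR top [ 0.4363 -0.4205] [ 0.4398 -0.4199] [ 0.4408 -0.4211  0.2316  0.0024]
roof RL top [ 0.6498 -0.2008] [ 0.6557 -0.1966] [ 0.6633 -0.1988  0.2253  0.003 ]
roof RR top [ 0.6361 -0.4337] [ 0.6379 -0.4315] [ 0.6422 -0.4342  0.2301  0.0006]
tin [ 0.4404 -0.1777] [ 0.4433 -0.1751] [ 0.4466 -0.1764  0.0183  0.0017]
hex [ 0.3671 -0.2373] [ 0.3711 -0.2319] [ 0.3775 -0.2356  0.0128  0.0017]
```

```bash
python3 - <<'E'
from h import *
np.set_printoptions(precision=4,suppress=True)
print([a for a in dir(r) if a[0]!='_'])
s=r.observe(); R=cv2.Rodrigues(s["eef_rot"])[0]; print(R)
from scipy.spatial.transform import Rotation as Ro
for psi in (-1.5,-10):
  for sg in (1,-1):
    p=np.radians(psi); a=np.radians(40)
    x=np.array([np.sin(a)*np.cos(p),np.sin(a)*np.sin(p),-np.cos(a)]); y=sg*np.array([-np.sin(p),np.cos(p),0]); z=np.cross(x,y)
    Q=np.c_[x,y,z]; print(psi,sg,np.degrees((Ro.from_matrix(Q)*Ro.from_matrix(R).inv()).as_rotvec()), Ro.from_matrix(Q).as_rotvec())
K,D,Rc,t=cam("wrist"); print("cam in tool",R.T@(-Rc.T@t-s["position"])); print("cam axes in tool",(Rc@R).round(3))
E
```

```text
['MotionError', 'hold_point_z', 'observe']
[[-0.0004 -0.3315 -0.9434]
 [-0.0015 -0.9434  0.3315]
 [-1.      0.0016 -0.0001]]
-1.5 1 [  55.4897  -10.341  -153.1871] [ 0.0114  0.8726 -0.0245]
-1.5 -1 [ -7.1827 -39.505   17.1598] [-2.837   0.0371  1.3229]
-10 1 [  56.7944  -15.0126 -160.8438] [ 0.0761  0.8704 -0.1633]
-10 -1 [-10.0619 -38.7534   9.0097] [-2.7718  0.2425  1.2925]
cam in tool [-0.1627  0.0001 -0.0707]
cam axes in tool [[-0.     1.     0.001]
 [-0.261 -0.001  0.965]
 [ 0.965  0.     0.261]]
```

```bash
python3 - <<'E'
import numpy as np
o=np.array([207,589,221.5])
for k in range(1,11):
    a=np.radians(70.6-6*k); R=624-14*k; z=221.5+8*k
    p=np.array([R*np.cos(a),R*np.sin(a),z])-o
    print(p.round(),end="; ")
E
```

```text
[ 55. -38.   8.]; [104. -80.  16.]; [ 146. -127.   24.]; [ 183. -176.   32.]; [ 214. -228.   40.]; [ 237. -282.   48.]; [ 255. -337.   56.]; [ 266. -392.   64.]; [ 270. -447.   72.]; [ 269. -500.   80.];
```

Request:
apply_moves(
  commands="55 -38 8 0 0 -9 1; 104 -80 16 0 0 -18 1; 146 -127 24 0 0 -27 1; 183 -176 32 0 0 -36 1; 214 -228 40 0 0 -45 1; 237 -282 48 0 0 -54 1; 255 -337 56 0 0 -63 1; 266 -392 64 0 0 -72 1; 270 -447 72 0 0 -81 1; 269 -500 80 0 0 -90 1",
  force=60,
)

```text
time: 1.4
position: [0.4759, 0.0877, 0.3025]
eef_rot: [-0.953, 1.353, 0.953]
wrist_force: [1.0, 0.1, 0.3]
gripper_width: 0.0873
```

Request:
apply_moves(
  commands="-8 -30 5 0 0 -9 1; -16 -60 5 0 0 -18 1; -24 -95 5 0 0 -27 1; -32 -130 5 0 0 -36 1; -40 -160 5 0 0 -45 1; -50 -190 5 0 0 -54 1; -60 -210 5 0 0 -63 1; -76 -230 5 0 0 -72 1",
)

```text
time: 2.4
position: [0.3995, -0.141, 0.3072]
eef_rot: [0.023, 1.571, -0.023]
wrist_force: [-0.7, -1.0, -0.1]
gripper_width: 0.0869
```

```bash
python3 - <<'E'
from h import *
np.set_printoptions(precision=4,suppress=True)
s=r.observe();print(s["position"],s["joint_pos"],cv2.Rodrigues(s["eef_rot"])[0])
p,d=eyes.get_image("wrist"); cv2.imwrite("pics/w1.png",p[:,:,::-1])
E
```

```text
[ 0.3995 -0.141   0.3072] [ 0.0472 -0.0249 -0.2928 -0.0002 -1.3037 -1.6472] [[-0.0007  0.0292  0.9996]
 [ 0.0001  0.9996 -0.0292]
 [-1.      0.0001 -0.0007]]
```

View pics/w1.png

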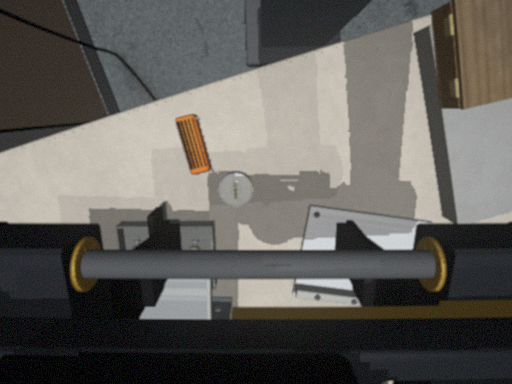

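Request:
apply_moves(
  commands="-8 -25 -5 0 -10 0 1; -16 -60 -15 0 -20 0 1; -24 -95 -30 0 -30 0 1; -32 -130 -45 -1 -40 0 1; -40 -149 -57 -1 -40 0 1; -40 -149 -57 -1 -40 0 1",
)

```text
time: 3.2
position: [0.3582, -0.2914, 0.2493]
eef_rot: [0.014, 0.874, -0.028]
wrist_force: [0.3, 0.0, 0.2]
gripper_width: 0.0867
```

```bash
python3 - <<'E'
from h import *
np.set_printoptions(precision=4,suppress=True)
s=r.observe();print(s["position"],s["joint_pos"],cv2.Rodrigues(s["eef_rot"])[0])
p,d=eyes.get_image("wrist"); cv2.imwrite("pics/w2.png",p[:,:,::-1]); np.save("pics/w2.npy",d)
import pickle; pickle.dump(cam("wrist"),open("pics/w2.pkl","wb"))
E
```

```text
[ 0.3582 -0.2914  0.2493] [-0.6467 -0.1046 -0.4737 -0.6144 -0.7004 -0.5791] [[ 0.6413  0.0304  0.7667]
 [-0.0187  0.9995 -0.0241]
 [-0.767   0.0011  0.6416]]
```

View pics/w2.png

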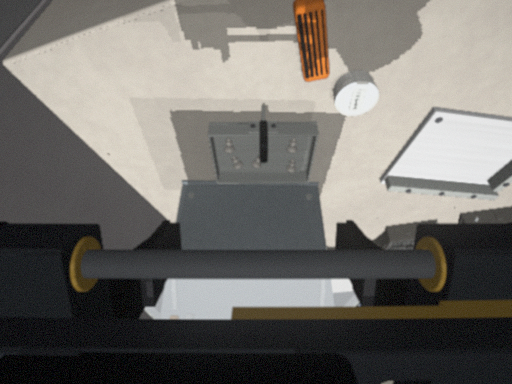

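```bash
python3 - <<'E'
from h import *
p=cv2.imread("pics/w2.png")
cv2.imwrite("pics/w2a.png",cv2.resize(p[95:195,165:345],None,fx=4.4,fy=4.4,interpolation=cv2.INTER_CUBIC))
cv2.imwrite("pics/w2b.png",cv2.resize(p[90:215,372:512],None,fx=4.4,fy=4.4,interpolation=cv2.INTER_CUBIC))
E
```

```text
(no output)
```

View pics/w2a.png

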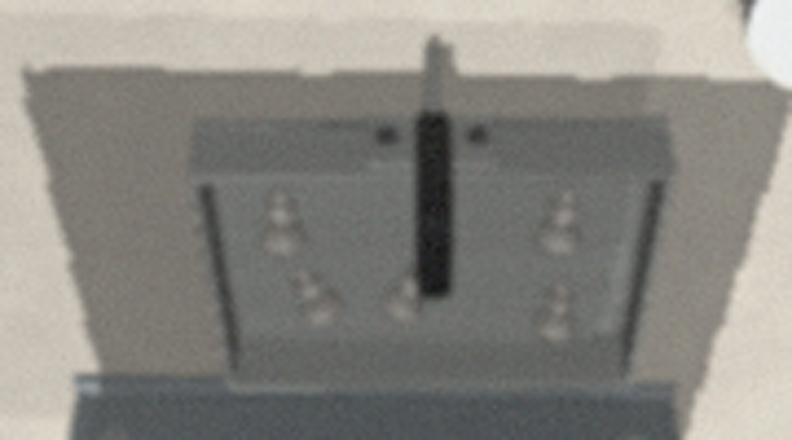

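View pics/w2b.png

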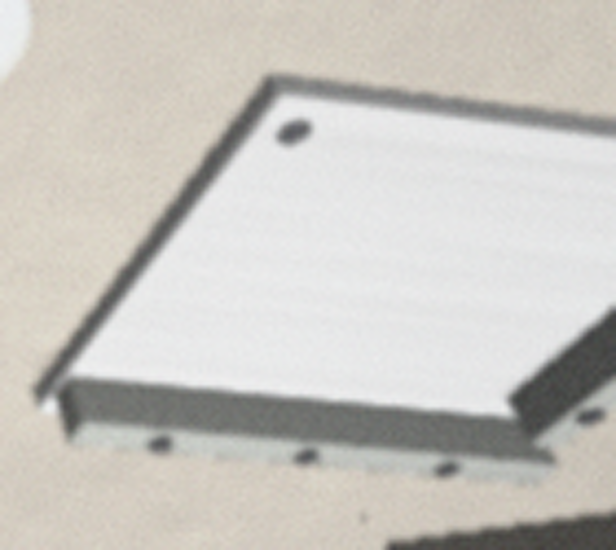

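```bash
python3 - <<'E'
from h import *
import pickle
np.set_printoptions(precision=4,suppress=True)
C=pickle.load(open("pics/w2.pkl","rb")); d=np.load("pics/w2.npy")
a=lambda *q:np.array(q)/4.4+np.array([165,95])-0.39
b=lambda *q:np.array(q)/4.4+np.array([372,90])-0.39
for l,f,q,z in [("fr bot R",a,(193,118),0),("fr bot L",a,(668,118),0),("fr top R",a,(190,180),.026),("fr top L",a,(674,180),.026),
 ("rear in R",a,(231,382),.026),("rear in L",a,(628,382),.026),("fin rear top",a,(434,295),.078),("fin front bot",a,(432,112),.034),
 ("roof edge L",a,(75,378),.225),("roof edge R",a,(674,385),.225),
 ("plate FR",b,(276,90),.012),("far fence face R",b,(70,382),.012),("far face L",b,(510,412),.012),("far fence top front R",b,(70,435),.036),("far top front L",b,(545,460),.036),("hole",b,(293,131),.012)]:
    u=f(*q); print(l,u,plane(C,u,z)[0], dep(C,u,d)[0])
p=cv2.imread("pics/w2.png"); hsv=cv2.cvtColor(p,cv2.COLOR_BGR2HSV)
m=cv2.inRange(hsv,(3,150,60),(20,255,255)); ys,xs=np.nonzero(m); rect=cv2.minAreaRect(np.c_[xs,ys].astype(np.float32)); print("hex",plane(C,cv2.boxPoints(rect),.014))
E
```

```text
fr bot R [208.4736 121.4282] [ 0.4978 -0.3637  0.    ] [ 0.496  -0.3632  0.0021]
fr bot L [316.4282 121.4282] [ 0.5022 -0.2128  0.    ] [ 0.5013 -0.2131  0.0009]
fr top R [207.7918 135.5191] [ 0.4994 -0.3624  0.026 ] [ 0.4982 -0.3621  0.0272]
fr top L [317.7918 135.5191] [ 0.5037 -0.2137  0.026 ] [ 0.5298 -0.2074 -0.    ]
rear in R [217.11   181.4282] [ 0.603  -0.3638  0.026 ] [ 0.5997 -0.3632  0.0285]
rear in L [307.3373 181.4282] [ 0.6073 -0.2174  0.026 ] [ 0.6063 -0.2175  0.0267]
fin rear top [263.2464 161.6555] [ 0.4949 -0.2879  0.078 ] [ 0.4941 -0.2879  0.0786]
fin front bot [262.7918 120.0645] [ 0.4669 -0.2876  0.034 ] [ 0.4633 -0.2876  0.0379]
roof edge L [181.6555 180.5191] [ 0.337  -0.3325  0.225 ] [ 0.6289 -0.4311  0.0032]
roof edge R [317.7918 182.11  ] [ 0.3407 -0.2566  0.225 ] [ 0.6416 -0.1934  0.0023]
plate FR [434.3373 110.0645] [ 0.475  -0.0639  0.012 ] [ 0.4784 -0.0611  0.0081]
far fence face R [387.5191 176.4282] [ 0.6159 -0.0815  0.012 ] [ 0.6104 -0.0842  0.0162]
far face L [487.5191 183.2464] [0.6401 0.1003 0.012 ] [0.6385 0.0989 0.0132]
far fence top front R [387.5191 188.4736] [ 0.6168 -0.0869  0.036 ] [ 0.6186 -0.086   0.0347]
far top front L [495.4736 194.1555] [0.6387 0.103  0.036 ] [0.6416 0.1056 0.0341]
hole [438.2009 119.3827] [ 0.4913 -0.0517  0.012 ] [ 0.4894 -0.0532  0.0141]
hex [[ 0.608  -0.7282  0.014 ]
 [ 0.3262 -0.2375  0.014 ]
 [ 1.5547  0.7563  0.014 ]
 [-1.4104 -0.0597  0.014 ]]
```

Request:
apply_moves(
  commands="13 2 -31 0 0 0 1; 26 4 -62 0 0 0 1; 38 6 -92 0 0 0 1; 54 6 -111 0 0 0 1; 70 5 -130 0 0 0 1; 86 5 -149 0 0 0 1; 102 4 -168 0 0 0 1; 102 4 -168 0 0 0 1",
)

```text
time: 4.25
position: [0.4633, -0.2835, 0.0817]
eef_rot: [0.009, 0.874, -0.018]
wrist_force: [-0.4, -0.2, -0.9]
gripper_width: 0.0874
```

```bash
python3 - <<'E'
from h import *
np.set_printoptions(precision=4,suppress=True)
s=r.observe();print(s["position"],s["wrist_force"],s["joint_pos"])
C=cam("wrist")
p,d=eyes.get_image("wrist"); cv2.imwrite("pics/w3.png",p[:,:,::-1]); np.save("pics/w3.npy",d)
import pickle; pickle.dump(C,open("pics/w3.pkl","wb"))
p,d=eyes.get_image("scene"); cv2.imwrite("pics/s3.png",cv2.resize(p[120:320,150:420,::-1],None,fx=2.8,fy=2.8))
E
```

```text
[ 0.4633 -0.2835  0.0817] [-0.3516 -0.2166 -0.9359] [-0.5985  0.2853 -0.4533 -1.0405 -0.4192 -0.1064]
```

View pics/w3.png

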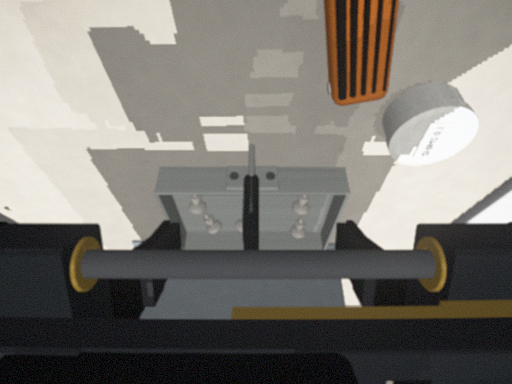

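View pics/s3.png

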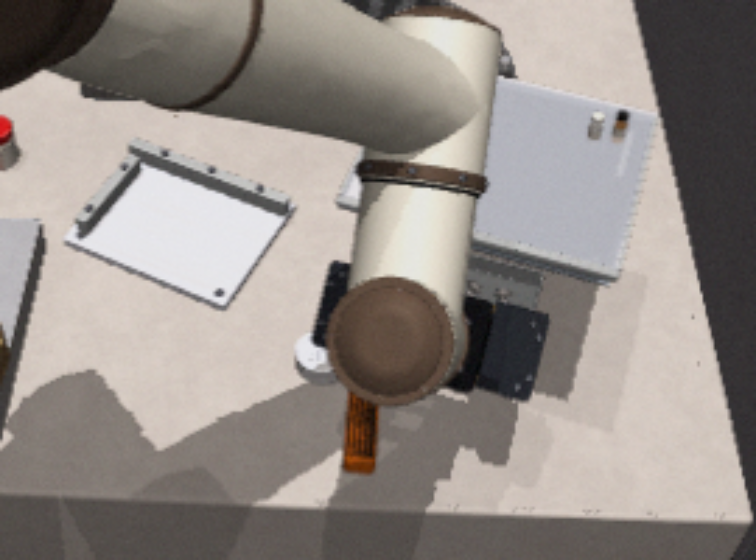

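```bash
python3 - <<'E'
from h import *
import pickle
np.set_printoptions(precision=4,suppress=True)
C=pickle.load(open("pics/w3.pkl","rb")); d=np.load("pics/w3.npy")
p=cv2.imread("pics/w3.png")
cv2.imwrite("pics/w3c.png",cv2.resize(p[130:255,140:360],None,fx=3.6,fy=3.6,interpolation=cv2.INTER_CUBIC))
for l,u,z in [("fr bot R",(157,169),0),("fr bot L",(346,168),0),("fin front bot",(250.5,177),.034),("fin 240",(251,245),.078)]:
    print(l,plane(C,u,z)[0],dep(C,u,d)[0])
C=cam("scene"); p,d=eyes.get_image("scene")
for u in [(340,135),(310,130),(320,180),(325,150),(300,170)]: print(u,dep(C,u,d))
C=cam("top"); p,d=eyes.get_image("top"); cv2.imwrite("pics/t3.png",p[:,:,::-1])
E
```

```text
fr bot R [ 0.5005 -0.3669  0.    ] [ 0.4996 -0.3665  0.0008]
fr bot L [ 0.5026 -0.2124  0.    ] [ 0.5014 -0.2128  0.0009]
fin front bot [ 0.4689 -0.2886  0.034 ] [ 0.463  -0.2883  0.0386]
fin 240 [ 0.4804 -0.2882  0.078 ] [ 0.4788 -0.2881  0.0788]
(340, 135) [[ 0.9953 -0.2909 -0.001 ]]
(310, 130) [[ 0.3999 -0.2706  0.4801]]
(320, 180) [[ 0.3484 -0.3072  0.4099]]
(325, 150) [[ 0.395  -0.3036  0.4438]]
(300, 170) [[ 0.3325 -0.2706  0.4403]]
```

View pics/w3c.png

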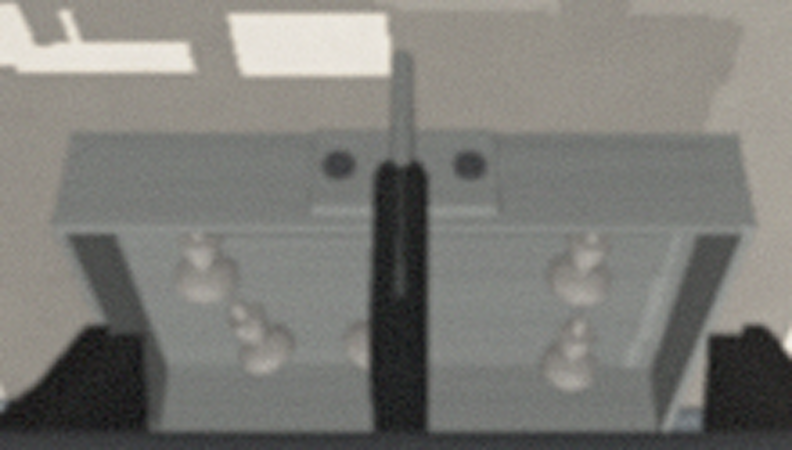

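View pics/t3.png

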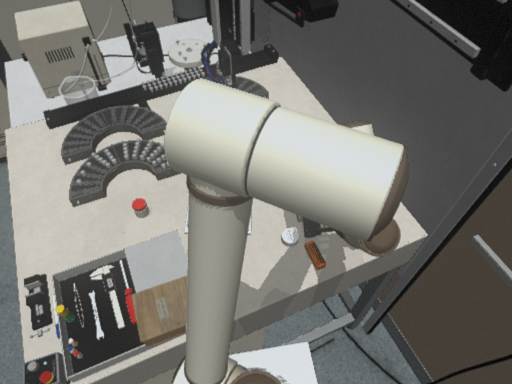

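Request:
apply_moves(
  commands="0 -5 0 0 0 0 1; 10 -5 -14 0 0 0 1; 20 -5 -28 0 0 0 1; 31 -5 -41 0 0 0 1; 31 -5 -41 0 0 0 1",
)

```text
time: 5.08
position: [0.493, -0.2908, 0.0411]
eef_rot: [0.01, 0.873, -0.023]
wrist_force: [0.4, -0.4, 0.4]
gripper_width: 0.0871
```

```bash
python3 - <<'E'
from h import *
np.set_printoptions(precision=4,suppress=True)
s=r.observe();print(s["position"],s["wrist_force"],s["joint_pos"],cv2.Rodrigues(s["eef_rot"])[0])
C=cam("wrist")
p,d=eyes.get_image("wrist"); cv2.imwrite("pics/w4.png",p[:,:,::-1]); np.save("pics/w4.npy",d)
E
```

```text
[ 0.493  -0.2908  0.0411] [ 0.4115 -0.3762  0.4469] [-0.6166  0.3981 -0.4026 -1.1724 -0.3993  0.0476] [[ 0.6422  0.0244  0.7662]
 [-0.016   0.9997 -0.0185]
 [-0.7664 -0.0004  0.6424]]
```

View pics/w4.png

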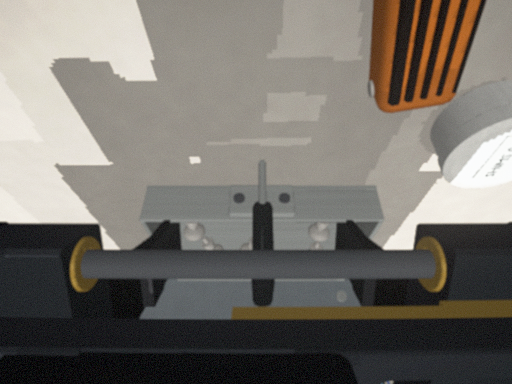

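Request:
apply_moves(
  commands="0 1 0 0 0 0 -1; 0 1 0 0 0 0 -1; 0 1 0 0 0 0 -1; 0 1 0 0 0 0 -1; 0 1 0 0 0 0 -1; 0 1 0 0 0 0 -1; 0 1 0 0 0 0 -1; 0 1 0 0 0 0 -1",
  force=60,
)

```text
time: 6.12
position: [0.4931, -0.2893, 0.0415]
eef_rot: [0.01, 0.872, -0.023]
wrist_force: [0.4, -0.2, 0.3]
gripper_width: 0.0151
```

```bash
python3 - <<'E'
from h import *
np.set_printoptions(precision=4,suppress=True)
s=r.observe();print(s["time"],s["position"],s["wrist_force"],s["moment"],s["gripper_width"])
p,d=eyes.get_image("wrist"); cv2.imwrite("pics/w5.png",p[:,:,::-1])
E
```

```text
6.125 [ 0.4931 -0.2893  0.0415] [ 0.4319 -0.1604  0.3056] [ 0.0321  1.2485 -0.0305] 0.015146961555593806
```

View pics/w5.png

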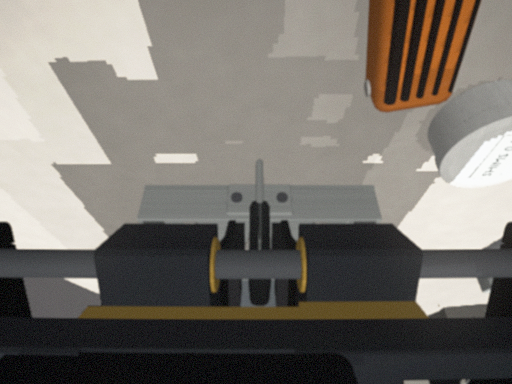

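Request:
apply_moves(
  commands="0 0 0 0 0 0 -1; 0 0 0 0 0 0 -1; 0 0 0 0 0 0 -1; 0 0 0 0 0 0 -1",
)

```text
time: 6.68
position: [0.4931, -0.2891, 0.0415]
eef_rot: [0.01, 0.872, -0.022]
wrist_force: [-0.3, 0.9, -0.2]
gripper_width: 0.0097
```

```bash
python3 - <<'E'
from h import *
np.set_printoptions(precision=4,suppress=True)
s=r.observe();print(s["time"],s["position"],s["wrist_force"],s["moment"],s["gripper_width"],s["joint_pos"])
E
```

```text
6.675 [ 0.4931 -0.2891  0.0415] [-0.3363  0.925  -0.1917] [0.29   1.1125 0.2029] 0.009730275013166739 [-0.6143  0.3964 -0.4045 -1.1747 -0.3982  0.0487]
```

Request:
apply_moves(
  commands="0 0 2 0 0 0 -1; 0 0 5 0 0 0 -1; 0 0 9 0 0 0 -1; 0 0 12 0 0 0 -1; 0 0 12 0 0 0 -1",
)

```text
time: 7.3
position: [0.4933, -0.2893, 0.054]
eef_rot: [0.009, 0.872, -0.023]
wrist_force: [-0.9, -0.2, -2.6]
gripper_width: 0.0099
```

```bash
python3 - <<'E'
from h import *
np.set_printoptions(precision=4,suppress=True)
s=r.observe();print(s["time"],s["position"],s["wrist_force"],s["moment"],s["gripper_width"],s["eef_rot"])
C=cam("wrist");p,d=eyes.get_image("wrist"); cv2.imwrite("pics/w6.png",p[:,:,::-1]); np.save("pics/w6.npy",d)
import pickle; pickle.dump(C,open("pics/w6.pkl","wb"))
p,d=eyes.get_image("top"); cv2.imwrite("pics/t6.png",p[:,:,::-1])
E
```

```text
7.3 [ 0.4933 -0.2893  0.054 ] [-0.9137 -0.1848 -2.5565] [0.0997 1.909  0.0223] 0.009912894654003104 [ 0.0089  0.8718 -0.0226]
```

View pics/w6.png

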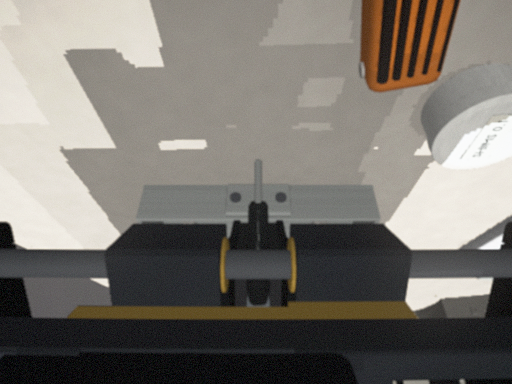

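Request:
apply_moves(
  commands="-3 0 4 0 0 0 -1; -8 0 10 0 0 0 -1; -15 0 17 0 0 0 -1; -24 0 25 0 0 0 -1; -34 0 32 0 0 0 -1; -46 0 37 0 0 0 -1; -58 0 40 0 0 0 -1; -69 0 41 0 0 0 -1; -77 0 41 0 0 0 -1; -80 0 41 0 0 0 -1",
)

```text
time: 8.65
position: [0.4125, -0.2895, 0.0944]
eef_rot: [0.01, 0.873, -0.023]
wrist_force: [0.0, -0.5, -2.8]
gripper_width: 0.0099
```

```bash
python3 - <<'E'
from h import *
np.set_printoptions(precision=4,suppress=True)
s=r.observe();print(s["time"],s["position"],s["wrist_force"],s["moment"],s["gripper_width"],s["eef_rot"],s["joint_pos"])
C=cam("wrist");p,d=eyes.get_image("wrist"); cv2.imwrite("pics/w7.png",p[:,:,::-1])
p,d=eyes.get_image("scene"); cv2.imwrite("pics/s7.png",cv2.resize(p[120:320,150:420,::-1],None,fx=2.8,fy=2.8))
E
```

```text
8.65 [ 0.4125 -0.2895  0.0944] [ 0.0243 -0.4754 -2.824 ] [ 0.0886  1.8408 -0.0201] 0.009854738071016807 [ 0.0103  0.8727 -0.0234] [-0.6908  0.2199 -0.5065 -1.0327 -0.4804 -0.0502]
```

View pics/w7.png

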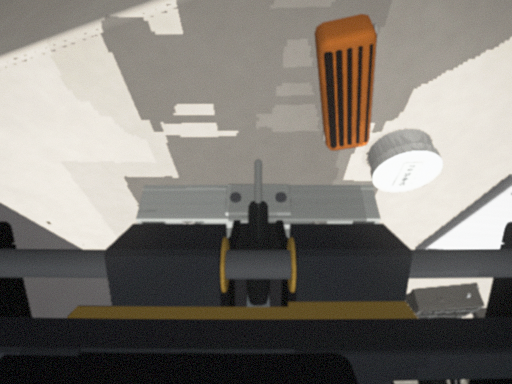

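View pics/s7.png

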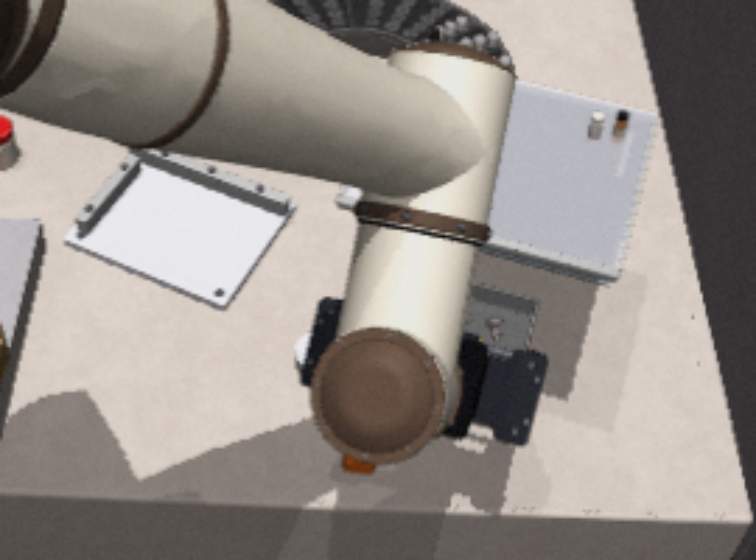

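Request:
apply_moves(
  commands="-3 0 0 0 0 0 -1; -9 0 0 0 0 0 -1; -19 0 0 0 0 0 -1; -31 0 0 0 0 0 -1; -44 0 0 0 0 0 -1; -58 0 0 0 0 0 -1; -72 0 0 0 0 0 -1; -85 0 0 0 0 0 -1; -95 0 0 0 0 0 -1; -100 0 0 0 0 0 -1",
)

```text
time: 10.0
position: [0.3125, -0.2895, 0.0946]
eef_rot: [0.01, 0.872, -0.024]
wrist_force: [0.8, -0.3, -2.3]
gripper_width: 0.0095
```

```bash
python3 - <<'E'
from h import *
np.set_printoptions(precision=4,suppress=True)
s=r.observe();print(s["time"],s["position"],s["wrist_force"],s["moment"],s["gripper_width"],s["eef_rot"],s["joint_pos"])
C=cam("wrist");p,d=eyes.get_image("wrist"); cv2.imwrite("pics/w8.png",p[:,:,::-1])
p,d=eyes.get_image("scene"); cv2.imwrite("pics/s8.png",cv2.resize(p[120:320,150:420,::-1],None,fx=2.8,fy=2.8))
E
```

```text
10.0 [ 0.3125 -0.2895  0.0946] [ 0.79   -0.3433 -2.2938] [ 0.0562  1.8661 -0.0051] 0.009515585242294605 [ 0.0099  0.8724 -0.0235] [-0.9256  0.1493 -0.6038 -1.0553 -0.6172  0.1617]
```

View pics/w8.png

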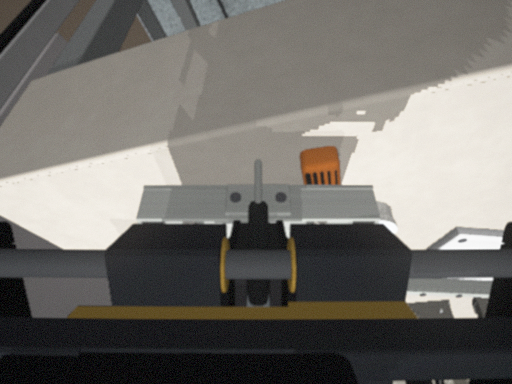

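View pics/s8.png

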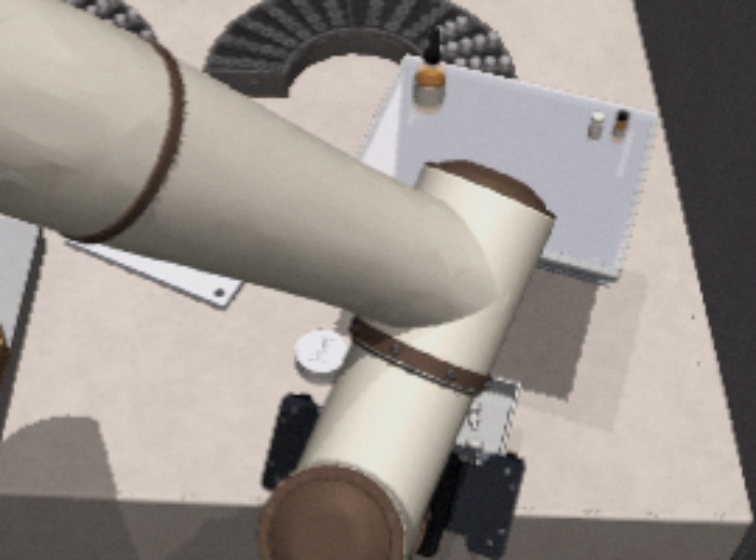

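```bash
python3 - <<'E'
from h import *
for n,(x,y,w,h) in {"scene":(170,165,90,68),"top":(180,182,80,58)}.items():
    p=cv2.imread(f"pics/{n}0.png")[y:y+h,x:x+w]
    cv2.imwrite(f"pics/{n}0p.png",cv2.resize(p,None,fx=8,fy=8,interpolation=cv2.INTER_CUBIC))
E
```

```text
(no output)
```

View pics/scene0p.png

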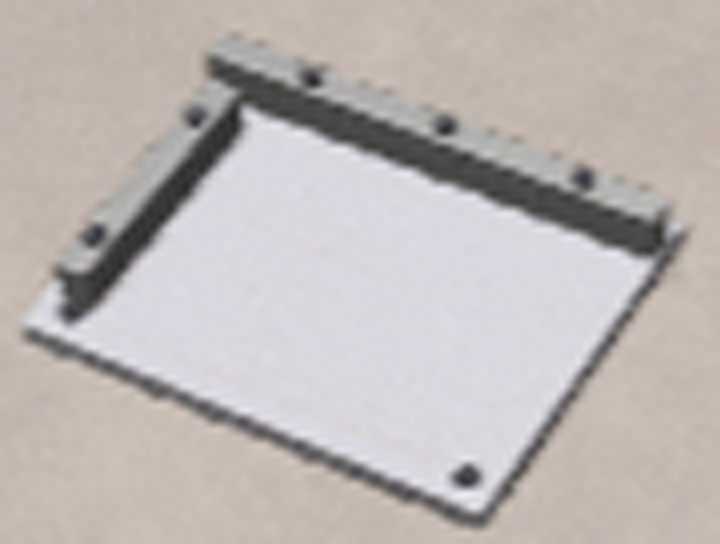

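View pics/top0p.png

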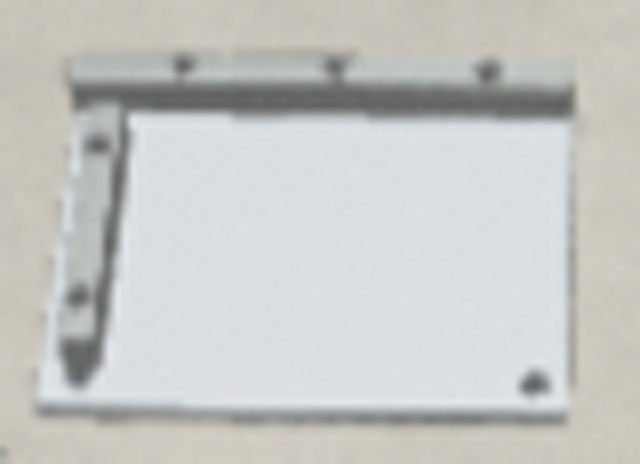

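```bash
cat > plate.py <<'E'
from h import *
import pickle
from scipy.optimize import least_squares
np.set_printoptions(precision=4,suppress=True)
S=cam("scene");T=cam("top");W=pickle.load(open("pics/w2.pkl","rb"))
s=lambda q:np.array(q)/8+np.array([170,165])-0.44
t=lambda q:np.array(q)/8+np.array([180,182])-0.44
w=lambda q:np.array(q)/4.4+np.array([372,90])-0.39
L=[("S FL",S,s((25,328)),(-72,106,12)),("S FR",S,s((480,518)),(-72,-94,12)),("S farR",S,s((655,252)),(62,-94,12)),
("S lf front",S,s((82,312)),(-58,82,12)),("S lf rear",S,s((240,130)),(52,82,12)),("S fart R",S,s((660,222)),(62,-94,36)),("S fart L",S,s((212,68)),(62,106,36)),
("T FL",T,t((40,402)),(-72,106,12)),("T FR",T,t((565,408)),(-72,-94,12)),("T farR",T,t((572,113)),(62,-94,12)),("T lf front",T,t((88,380)),(-58,82,12)),("T lf rear",T,t((122,130)),(52,82,12)),
("T fart R",T,t((573,92)),(62,-94,36)),("T fart L",T,t((72,92)),(62,106,36)),
("W FR",W,w((276,90)),(-72,-94,12)),("W farR",W,w((72,382)),(62,-94,12)),("W fartR",W,w((70,433)),(62,-94,36))]
A=np.array([plane(C,u,m[2]/1e3)[0][:2] for _,C,u,m in L]); M=np.array([m[:2] for *_,m in L])/1e3
def f(x,idx=slice(None)):
    c,q=np.cos(x[2]),np.sin(x[2]); return (M[idx]@np.array([[c,q],[-q,c]])+x[:2]-A[idx])
res=least_squares(lambda x:f(x).ravel(),[.563,.014,-.17],loss="soft_l1",f_scale=.003)
x=res.x; print(x[:2],np.degrees(x[2]))
for (l,*_),e in zip(L,f(x)): print(l,(e*1000).round(1))
for k in "STW":
    i=[j for j,q in enumerate(L) if q[0][0]==k]; z=least_squares(lambda x:f(x,i).ravel(),x).x; print(k,z[:2],np.degrees(z[2]))
E
python3 plate.py
```

```text
[0.5646 0.0175] -8.928184045356861
S FL [2.2 3.9]
S FR [ 4.6 -0.5]
S farR [-3.1 -0.7]
S lf front [-1.4 -4.8]
S lf rear [ 1.  -1.2]
S fart R [2.6 3.3]
S fart L [7.5 8.6]
T FL [-3.2  1.7]
T FR [-1.5 -1.7]
T farR [-4.2  0.8]
T lf front [ 0.1 -5.8]
T lf rear [-5.8 -2.7]
T fart R [3.1 0.1]
T fart L [4.2 3. ]
W FR [ 3.8 -0.3]
W farR [-4.7 -4.3]
W fartR [-4.2  2.3]
S [0.5627 0.0163] -9.104602658586849
T [0.5656 0.0182] -9.256055416074055
W [0.565  0.0182] -8.154348364783159
```

```bash
python3 - <<'E'
from h import *
np.set_printoptions(precision=3,suppress=True)
C=cam("scene"); d=np.load("pics/scene0.npy")
for u in [(150,205),(160,215),(140,235),(120,250),(150,262),(95,255),(162,202),(110,240),(150,240)]: print(u,dep(C,u,d)[0])
print(cv2.Rodrigues(r.observe()["eef_rot"])[0])
E
```

```text
(150, 205) [0.467 0.179 0.042]
(160, 215) [0.439 0.133 0.045]
(140, 235) [0.328 0.128 0.093]
(120, 250) [0.269 0.154 0.095]
(150, 262) [0.293 0.093 0.035]
(95, 255) [0.234 0.205 0.097]
(162, 202) [0.485 0.148 0.047]
(110, 240) [0.287 0.192 0.098]
(150, 240) [0.326 0.099 0.086]
[[ 0.643  0.025  0.766]
 [-0.017  1.    -0.018]
 [-0.766 -0.001  0.643]]
```

Request:
apply_moves(
  commands="0 3 4 0 0 0 -1; 0 11 10 0 0 0 -1; 0 24 17 0 0 0 -1; 1 41 23 0 0 0 -1; 2 62 28 0 0 0 -1; 4 84 30 0 0 0 -1; 6 107 30 0 0 0 -1; 9 130 30 0 0 0 -1; 13 153 30 0 0 0 -1; 18 175 30 0 0 0 -1",
)

```text
time: 11.35
position: [0.3299, -0.1237, 0.1092]
eef_rot: [0.017, 0.857, 0.003]
wrist_force: [0.2, 0.5, -2.0]
gripper_width: 0.0097
```

```bash
python3 - <<'E'
from h import *
np.set_printoptions(precision=4,suppress=True)
s=r.observe();print(s["time"],s["position"],s["wrist_force"],s["moment"],s["eef_rot"],s["joint_pos"],s["joint_velocities"])
R=cv2.Rodrigues(s["eef_rot"])[0]; print(R)
p,d=eyes.get_image("scene"); cv2.imwrite("pics/s9.png",cv2.resize(p[120:320,150:420,::-1],None,fx=2.8,fy=2.8))
s=r.observe();print(s["time"],s["position"],s["eef_rot"])
E
```

```text
11.35 [ 0.3299 -0.1237  0.1092] [ 0.1878  0.5162 -1.9916] [0.0116 1.9595 0.0067] [0.0165 0.8565 0.0027] [-0.1784 -0.1254 -0.887  -0.8821 -0.1628 -0.5732] [-0.1077  0.2205  0.1659 -1.0839  0.0099  1.1209]
[[ 0.6551  0.0043  0.7555]
 [ 0.009   0.9999 -0.0135]
 [-0.7555  0.0157  0.655 ]]
11.4 [ 0.3305 -0.1232  0.1086] [0.0202 0.8572 0.0015]
```

View pics/s9.png

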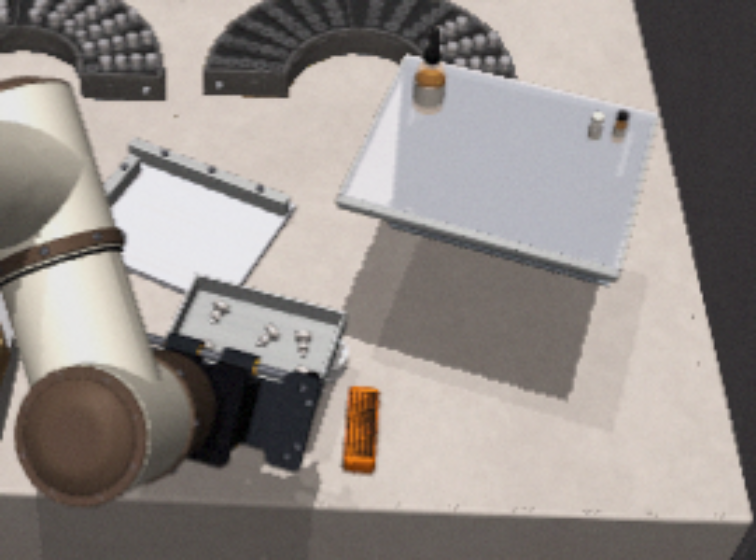

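```bash
cat > fk.py <<'E'
from h import *
from scipy.optimize import least_squares
from scipy.spatial.transform import Rotation as Ro
np.set_printoptions(precision=4,suppress=True)
X=[([1.49161191,.385544,.00664879,-.00050894,-1.19400738,-.25859],(.20690409,.58912548,.22147454),(-2.03867852,.3500788,2.03926271)),
([.0472,-.0249,-.2928,-.0002,-1.3037,-1.6472],(.3995,-.141,.3072),(.023,1.571,-.023)),
([-.6467,-.1046,-.4737,-.6144,-.7004,-.5791],(.3582,-.2914,.2493),(.014,.874,-.028)),
([-.5985,.2853,-.4533,-1.0405,-.4192,-.1064],(.4633,-.2835,.0817),(.009,.874,-.018)),
([-.6166,.3981,-.4026,-1.1724,-.3993,.0476],(.493,-.2908,.0411),(.01,.873,-.023)),
([-.6908,.2199,-.5065,-1.0327,-.4804,-.0502],(.4125,-.2895,.0944),(.0103,.8727,-.0234)),
([-.9256,.1493,-.6038,-1.0553,-.6172,.1617],(.3125,-.2895,.0946),(.0099,.8724,-.0235)),
([-.1784,-.1254,-.887,-.8821,-.1628,-.5732],(.3299,-.1237,.1092),(.0165,.8565,.0027))]
y=lambda a:Ro.from_euler("y",a); xr=lambda a:Ro.from_euler("x",a)
def fk(q,p,s4):
    h,D,L1,ex,L2,L2z,Lt,c=p
    A=Ro.from_euler("z",q[0])*y(q[1]); P=Ro.from_euler("z",q[0]).apply([0,0,h])+A.apply([ex,D,L1])
    B=A*y(-q[2]); P=P+B.apply([L2,0,L2z]); C=B*xr(s4*q[3])*y(-q[4]); P=P+C.apply([Lt,0,0])
    return P,C*xr(-q[5])*xr(c)
def res(p,s4):
    o=[]
    for q,P,rv in X:
        a,b=fk(q,p,s4); o+=list((a-P)*5)+list((b.inv()*Ro.from_rotvec(rv)).as_rotvec())
    return np.array(o)
if __name__=="__main__":
    best=None
    for s4 in (1,-1):
        for c in (0,np.pi):
            z=least_squares(res,[.35,-.15,.3,0,.3,0,.25,c],args=(s4,)); print(s4,z.cost,z.x)
            if best is None or z.cost<best[0]: best=(z.cost,s4,z.x,z.fun.reshape(-1,6))
    print(best[3]); np.save("fk.npy",np.r_[best[1],best[2]])
E
python3 fk.py
```

```text
1 5.273471444075513 [-0.3892 -0.0779  0.3323  0.128   0.2792  0.2822 -0.1965 -0.2256]
1 5.273471444142369 [-0.3892 -0.0779  0.3323  0.128   0.2792  0.2822 -0.1965 -0.2256]
-1 0.2654326009358753 [ 0.2947 -0.1095  0.5645 -0.1589  0.6273 -0.1334  0.3165 -1.5709]
-1 0.26543260093587506 [ 0.2947 -0.1095  0.5645 -0.1589  0.6273 -0.1334  0.3165  4.7123]
[[-0.2529 -0.0089 -0.0821  0.0001  0.      0.    ]
 [ 0.0085  0.2518 -0.3165  0.0002 -0.0005 -0.0001]
 [ 0.1708  0.0263 -0.0162 -0.0003 -0.0001 -0.0002]
 [-0.0386 -0.1262  0.1782 -0.0002 -0.0004  0.0002]
 [-0.0792 -0.2133  0.2492 -0.0002 -0.0001 -0.0001]
 [-0.0518 -0.1105  0.1353  0.0002  0.      0.    ]
 [-0.101  -0.0799  0.0662  0.0002  0.      0.0001]
 [-0.052  -0.0248 -0.2141  0.0001 -0.     -0.    ]]
```

```bash
sed -i 's/h,D,L1,ex,L2,L2z,Lt,c=p/h,D,L1,ex,L2,L2z,Lt,c,bx,cy,cz,fx=p/; s/C=B\*xr(s4\*q\[3\])\*y(-q\[4\]); P=P+C.apply(\[Lt,0,0\])/E=B*xr(s4*q[3]); C=E*y(-q[4]); P=P+E.apply([0,cy,cz])+C.apply([Lt,0,fx])+Ro.from_euler("z",q[0]).apply([bx,0,0])/; s/,.25,c\],args/,.25,-1.5708,0,0,0,0],args/' fk.py; python3 fk.py
```

```text
1 4.771195047725054 [-0.0028  0.002   0.5168  0.0781  0.4517 -0.3839  0.025  -0.2256  0.1498
 -0.1615  0.3326 -0.2146]
1 4.771195047725054 [-0.0028  0.002   0.5168  0.0781  0.4517 -0.3839  0.025  -0.2256  0.1498
 -0.1615  0.3326 -0.2146]
-1 6.301632272785877e-07 [ 0.1604  0.0001  0.5648  0.0001  0.4216  0.0002  0.3064 -1.5709 -0.0001
 -0.1599 -0.      0.0001]
-1 6.301632272785877e-07 [ 0.1604  0.0001  0.5648  0.0001  0.4216  0.0002  0.3064 -1.5709 -0.0001
 -0.1599 -0.      0.0001]
[[-0.0001 -0.0001  0.0001  0.0001  0.      0.    ]
 [ 0.0001 -0.0001 -0.      0.0002 -0.0005 -0.0001]
 [ 0.0001  0.0001 -0.     -0.0003 -0.0001 -0.0002]
 [ 0.0003 -0.0003 -0.0002 -0.0002 -0.0004  0.0002]
 [-0.0002  0.0001  0.0001 -0.0002 -0.0001 -0.0001]
 [ 0.0001  0.0001  0.      0.0002  0.      0.    ]
 [-0.0001 -0.0001 -0.      0.0002  0.      0.0001]
 [-0.0002 -0.      0.0001  0.0001 -0.     -0.    ]]
```

```bash
cat > ik.py <<'E'
from fk import *
pr=np.load("fk.npy"); s4=pr[0]; pp=pr[1:]
lo=np.array([-3.14,-1.21,-1.07,-3.16,-2.99,-.16]);lo=np.array([-3.14,-1.21,-1.07,-3.16,-2.99,-3.1]);hi=np.array([3.14,2.06,1.41,2.05,-.161,3.1])
def tool(yaw,lean):
    p,a=np.radians([yaw,lean]); x=np.array([np.sin(a)*np.cos(p),np.sin(a)*np.sin(p),-np.cos(a)]); yy=np.array([-np.sin(p),np.cos(p),0])
    return Ro.from_matrix(np.c_[x,yy,np.cross(x,yy)])
def ik(P,R,q0):
    def f(q):
        a,b=fk(q,pp,s4); return np.r_[(a-P)*5,(b.inv()*R).as_rotvec()]
    z=least_squares(f,np.clip(q0,lo+1e-3,hi-1e-3),bounds=(lo,hi)); return z.x,np.abs(z.fun).max()
E
python3 - <<'E'
from ik import *
q=np.array([-.1784,-.1254,-.887,-.8821,-.1628,-.5732])
for lean in (30,35,40):
  for P,yaw in [((.3305,-.1145,.1246),-1.5),((.40,-.10,.1246),-3),((.45,-.05,.12),-6),((.498,.023,.12),-9),((.498,.023,.0535),-9),((.512,.033,.0535),-9)]:
    best=min((ik(np.array(P),tool(yaw,lean),g) for g in [q,np.array([.1,.3,-.4,-.5,-.6,-1.]),np.array([.1,.3,-.4,.5,-.6,-1.]),np.array([.1,.3,-.4,-2.5,-.6,-1.])]),key=lambda t:t[1])
    print(lean,P,yaw,best[0],round(best[1],4))
E
```

```text
30 (0.3305, -0.1145, 0.1246) -1.5 [ 0.1313 -0.194  -1.07    0.0347 -0.1904 -1.7422] 0.0694
30 (0.4, -0.1, 0.1246) -3 [ 0.1647 -0.0643 -1.0175  0.2586 -0.161  -2.0188] 0.0632
30 (0.45, -0.05, 0.12) -6 [ 0.2147  0.0146 -1.0549  0.8169 -0.161  -2.6754] 0.1168
30 (0.498, 0.023, 0.12) -9 [ 0.274   0.0993 -1.0149  1.1493 -0.1754 -3.1   ] 0.109
30 (0.498, 0.023, 0.0535) -9 [-0.2791  0.2778 -0.9015 -3.1071 -0.161   1.6414] 0.0584
30 (0.512, 0.033, 0.0535) -9 [-0.247   0.2942 -0.8861 -3.16   -0.161   1.6662] 0.05
35 (0.3305, -0.1145, 0.1246) -1.5 [ 0.0213 -0.1786 -0.9767 -0.401  -0.161  -1.2138] 0.0903
35 (0.4, -0.1, 0.1246) -3 [ 0.0417 -0.042  -0.8499 -0.4397 -0.161  -1.2134] 0.1224
35 (0.45, -0.05, 0.12) -6 [ 0.2231  0.     -1.0458  0.7609 -0.161  -2.6233] 0.1895
35 (0.498, 0.023, 0.12) -9 [-0.2714  0.1295 -0.9299 -3.16   -0.161   1.6806] 0.0741
35 (0.498, 0.023, 0.0535) -9 [-0.2929  0.2756 -0.8219 -2.7484 -0.161   1.2925] 0.0179
35 (0.512, 0.033, 0.0535) -9 [-0.2666  0.2926 -0.8125 -2.8217 -0.161   1.3438] 0.0132
40 (0.3305, -0.1145, 0.1246) -1.5 [-0.1349 -0.1663 -0.9001 -0.8236 -0.161  -0.6734] 0.0453
40 (0.4, -0.1, 0.1246) -3 [-0.1509 -0.0317 -0.7674 -1.012  -0.161  -0.4945] 0.0689
40 (0.45, -0.05, 0.12) -6 [-0.3275  0.0654 -0.7393 -1.8978 -0.161   0.4833] 0.1308
40 (0.498, 0.023, 0.12) -9 [-0.2902  0.125  -0.8729 -2.894  -0.161   1.4261] 0.0494
40 (0.498, 0.023, 0.0535) -9 [-0.3333  0.2968 -0.8975 -2.7896 -0.333   1.3722] 0.0
40 (0.512, 0.033, 0.0535) -9 [-0.2974  0.3146 -0.8925 -2.8695 -0.3412  1.4213] 0.0
```

```bash
cat > path.py <<'E'
from ik import *
def solve(P,j5,q0,lean=40):
    # unknown joints (6) with j5 fixed by soft constraint, yaw free
    def f(q):
        a,b=fk(q,pp,s4); M=b.as_matrix()
        return np.r_[(a-P)*5, M[2,0]+np.cos(np.radians(lean)), M[2,1], (q[4]-j5)]
    z=least_squares(f,np.clip(q0,lo+1e-3,hi-1e-3),bounds=(lo,hi)); M=fk(z.x,pp,s4)[1].as_matrix()
    return z.x,np.degrees(np.arctan2(M[1,0],M[0,0])),np.abs(z.fun).max()
E
python3 - <<'E'
from path import *
lean=np.degrees(np.arccos(.7664)); print(lean)
qf=np.array([-.33,.2968,-.8975,-2.7896,-.333,1.3722])
# final region: j5 & yaw at several heights / yaw
for P in [(.498,.023,.0535),(.498,.023,.075),(.498,.023,.095),(.49,.0,.095),(.47,-.03,.095)]:
    for yaw in (-20,-9,0,10,20):
        q,e=ik(np.array(P),tool(yaw,40),qf); print(P,yaw,q,round(e,4))
E
```

```text
39.96829648149424
(0.498, 0.023, 0.0535) -20 [-0.2793  0.3139 -1.0223 -3.16   -0.4631  1.5337] 0.0366
(0.498, 0.023, 0.0535) -9 [-0.3333  0.2968 -0.8975 -2.7896 -0.333   1.3722] 0.0
(0.498, 0.023, 0.0535) 0 [-0.2161  0.2693 -0.6876 -2.1584 -0.161   0.7578] 0.0161
(0.498, 0.023, 0.0535) 10 [-0.0585  0.2625 -0.6026 -1.5862 -0.161   0.1917] 0.0251
(0.498, 0.023, 0.0535) 20 [-0.0096  0.2647 -0.5779 -1.3088 -0.2358  0.0105] 0.0
(0.498, 0.023, 0.075) -20 [-0.2804  0.2458 -0.9994 -3.16   -0.3723  1.5352] 0.0374
(0.498, 0.023, 0.075) -9 [-0.288   0.2215 -0.7988 -2.6091 -0.1661  1.1448] 0.0
(0.498, 0.023, 0.075) 0 [-0.2259  0.2256 -0.7059 -2.2116 -0.161   0.8144] 0.0468
(0.498, 0.023, 0.075) 10 [-0.0253  0.2168 -0.6025 -1.4788 -0.161   0.0537] 0.0521
(0.498, 0.023, 0.075) 20 [ 0.0871  0.2115 -0.5937 -1.1073 -0.1872 -0.2681] 0.0
(0.498, 0.023, 0.095) -20 [-0.2814  0.1865 -0.9758 -3.16   -0.2893  1.5365] 0.0382
(0.498, 0.023, 0.095) -9 [-0.2907  0.1785 -0.8257 -2.7089 -0.161   1.2441] 0.0203
(0.498, 0.023, 0.095) 0 [-0.2378  0.1858 -0.7263 -2.2825 -0.161   0.8906] 0.0729
(0.498, 0.023, 0.095) 1
[... 229 characters left out ...]
0, 0.095) -9 [-0.333   0.1688 -0.812  -2.586  -0.161   1.1526] 0.0327
(0.49, 0.0, 0.095) 0 [-0.2389  0.1731 -0.6942 -2.0474 -0.161   0.6524] 0.0897
(0.49, 0.0, 0.095) 10 [ 0.022   0.1595 -0.6174 -1.1932 -0.161  -0.2701] 0.047
(0.49, 0.0, 0.095) 20 [ 0.0738  0.1576 -0.6133 -0.9749 -0.2127 -0.3936] 0.0
(0.47, -0.03, 0.095) -20 [-0.434   0.1369 -0.9283 -2.8614 -0.1984  1.3608] 0.0
(0.47, -0.03, 0.095) -9 [-0.3789  0.1441 -0.7932 -2.3576 -0.161   0.9563] 0.0559
(0.47, -0.03, 0.095) 0 [-0.2035  0.141  -0.6717 -1.6686 -0.161   0.2433] 0.0887
(0.47, -0.03, 0.095) 10 [ 0.0012  0.1287 -0.6549 -1.0795 -0.161  -0.366 ] 0.0278
(0.47, -0.03, 0.095) 20 [-0.057   0.1399 -0.6192 -1.0392 -0.299  -0.2336] 0.0
```

```bash
cat > scan.py <<'E'
from path import *
# place from branch B back: for grid of positions, range of yaw w/ exact IK and j5
def both(P,yaw):
    out=[]
    for g in ([-.1,.15,-.6,-1.,-.3,-.4],[-.33,.29,-.9,-2.8,-.33,1.37],[-.5,.2,-.6,-1.8,-.4,.7]):
        q,e=ik(np.array(P),tool(yaw,40),np.array(g))
        if e<2e-3: out.append(q)
    return out
for z in (.06,.075,.095):
  for x in (.30,.36,.42,.48):
    for yy in (-.25,-.15,-.07,0.02):
      row=[]
      for yaw in (50,40,30,20,10,0,-10,-20):
        o=both((x,yy,z),yaw)
        row.append(" ".join(f"{q[4]:.2f}/{q[3]:.1f}" for q in o[:1]) or "--")
      print(z,x,yy,row)
E
timeout 500 python3 scan.py
```

```text
0.06 0.3 -0.25 ['-1.08/-0.8', '-1.00/-0.9', '-0.91/-0.9', '-0.82/-1.0', '-0.72/-1.1', '-0.60/-1.2', '-0.48/-1.3', '-0.34/-1.4']
0.06 0.3 -0.15 ['-0.96/-0.9', '-0.88/-1.0', '-0.80/-1.1', '-0.70/-1.1', '-0.60/-1.2', '-0.48/-1.3', '-0.34/-1.5', '-0.21/-1.6']
0.06 0.3 -0.07 ['-0.86/-1.0', '-0.78/-1.1', '-0.69/-1.2', '-0.58/-1.3', '-0.46/-1.4', '-0.31/-1.5', '-0.18/-1.7', '-0.19/-2.0']
0.06 0.3 0.02 ['-0.72/-1.1', '-0.62/-1.2', '-0.51/-1.3', '-0.36/-1.4', '-0.21/-1.6', '-0.16/-1.8', '--', '--']
0.06 0.36 -0.25 ['-1.06/-0.8', '-0.97/-0.9', '-0.87/-1.0', '-0.76/-1.0', '-0.64/-1.1', '-0.52/-1.2', '-0.38/-1.3', '-0.22/-1.4']
0.06 0.36 -0.15 ['-0.94/-0.9', '-0.85/-1.0', '-0.75/-1.1', '-0.64/-1.2', '-0.51/-1.3', '-0.38/-1.4', '-0.24/-1.5', '--']
0.06 0.36 -0.07 ['-0.83/-1.0', '-0.74/-1.1', '-0.63/-1.2', '-0.51/-1.3', '-0.38/-1.4', '-0.24/-1.5', '-0.16/-1.8', '-0.28/-2.3']
0.06 0.36 0.02 ['-0.69/-1.1', '-0.58/-1.2', '-0.46/-1.3', '-0.32/-1.5', '-0.19/-1.6', '-0.18/-2.0', '--', '--']
0.06 0.42 -0.25 ['-1.04/-0.8', '-0.94/-0.9', '-0.83/-1.0', '-0.71/-1.1', '-0.58/-1.1', '-0.44/-1.2', '-0.29/-1.3',
[... 3599 characters left out ...]
6/-0.9', '-0.85/-0.9', '-0.73/-1.0', '-0.59/-1.1', '-0.42/-1.1', '-0.21/-1.0', '--', '--']
0.095 0.42 -0.07 ['-0.85/-1.0', '-0.73/-1.0', '-0.59/-1.1', '-0.42/-1.1', '-0.20/-1.0', '--', '--', '--']
0.095 0.42 0.02 ['-0.70/-1.0', '-0.56/-1.1', '-0.38/-1.1', '--', '--', '--', '--', '--']
0.095 0.48 -0.25 ['-1.08/-0.8', '-0.96/-0.9', '-0.83/-0.9', '-0.70/-1.0', '-0.54/-1.0', '-0.37/-1.0', '--', '--']
0.095 0.48 -0.15 ['-0.95/-0.9', '-0.83/-0.9', '-0.69/-1.0', '-0.54/-1.0', '-0.37/-1.0', '--', '--', '--']
0.095 0.48 -0.07 ['-0.84/-0.9', '-0.71/-1.0', '-0.56/-1.0', '-0.39/-1.0', '-0.17/-0.9', '--', '--', '--']
0.095 0.48 0.02 ['-0.70/-1.0', '-0.55/-1.0', '-0.38/-1.0', '--', '--', '--', '--', '--']
```

```bash
cat > scan2.py <<'E'
from path import *
for z in (.05,.056,.062):
  for x in (.24,.27,.30,.33,.36):
    for yy in (-.15,-.10,-.05,0.0):
      q=np.array([-.1,.15,-.6,-1.,-.6,-.4]); row=[]
      for yaw in range(30,-31,-5):
        q2,e=ik(np.array((x,yy,z)),tool(yaw,40),q)
        if e<2e-3: q=q2; row.append(f"{q[4]:.2f}/{q[3]:.1f}/{q[2]:.2f}")
        else: row.append("--")
      m=[float(w.split('/')[0]) for w in row if w!="--"]
      print(z,x,yy,"n",len(m),"worst",max(m) if m else None, row[4::2])
E
timeout 500 python3 scan2.py
```

```text
0.05 0.24 -0.15 n 13 worst -0.33 ['-0.69/-1.2/-0.86', '-0.61/-1.3/-0.90', '-0.51/-1.4/-0.95', '-0.41/-1.6/-0.99', '-0.33/-1.8/-1.03']
0.05 0.24 -0.1 n 11 worst -0.33 ['-0.64/-1.3/-0.94', '-0.55/-1.4/-0.98', '-0.44/-1.5/-1.02', '-0.33/-1.7/-1.06', '--']
0.05 0.24 -0.05 n 8 worst -0.37 ['-0.56/-1.4/-1.01', '-0.44/-1.5/-1.05', '--', '--', '--']
0.05 0.24 0.0 n 5 worst -0.42 ['-0.42/-1.5/-1.06', '--', '--', '--', '--']
0.05 0.27 -0.15 n 13 worst -0.33 ['-0.65/-1.3/-0.83', '-0.55/-1.4/-0.88', '-0.45/-1.5/-0.92', '-0.36/-1.7/-0.96', '-0.33/-1.9/-1.02']
0.05 0.27 -0.1 n 11 worst -0.33 ['-0.59/-1.3/-0.90', '-0.49/-1.5/-0.95', '-0.39/-1.6/-0.99', '-0.33/-1.8/-1.04', '--']
0.05 0.27 -0.05 n 9 worst -0.33 ['-0.51/-1.5/-0.97', '-0.40/-1.6/-1.01', '-0.33/-1.8/-1.05', '--', '--']
0.05 0.27 0.0 n 7 worst -0.32 ['-0.40/-1.6/-1.02', '-0.32/-1.8/-1.06', '--', '--', '--']
0.05 0.3 -0.15 n 13 worst -0.31 ['-0.60/-1.3/-0.80', '-0.50/-1.4/-0.84', '-0.39/-1.6/-0.88', '-0.31/-1.8/-0.92', '-0.34/-2.1/-1.02']
0.05 0.3 -0.1 n 11 worst -0.32 ['-0.54/-1.4/-0.87', '-0.43/-1.5/-0.91', '-0.34/-1.7/-0.95', '-0.33/-2
[... 4711 characters left out ...]
t -0.18 ['-0.47/-1.3/-0.82', '-0.33/-1.4/-0.85', '-0.18/-1.6/-0.87', '--', '--']
0.062 0.33 -0.05 n 10 worst -0.16 ['-0.36/-1.4/-0.87', '-0.21/-1.5/-0.89', '--', '-0.26/-2.3/-1.06', '--']
0.062 0.33 0.0 n 8 worst -0.16 ['-0.23/-1.5/-0.89', '--', '-0.23/-2.2/-1.03', '--', '--']
0.062 0.36 -0.15 n 10 worst -0.21 ['-0.51/-1.3/-0.72', '-0.37/-1.4/-0.75', '-0.22/-1.5/-0.78', '--', '-0.21/-2.2/-0.92']
0.062 0.36 -0.1 n 10 worst -0.16 ['-0.43/-1.3/-0.77', '-0.28/-1.4/-0.80', '--', '-0.16/-2.0/-0.89', '--']
0.062 0.36 -0.05 n 9 worst -0.18 ['-0.33/-1.4/-0.82', '-0.18/-1.5/-0.84', '--', '-0.32/-2.4/-1.06', '--']
0.062 0.36 0.0 n 7 worst -0.17 ['-0.21/-1.5/-0.84', '--', '-0.27/-2.3/-1.01', '--', '--']
```

Request:
apply_moves(
  commands="0 2 0 0 0 4 -1; 0 4 0 0 0 8 -1; 0 4 0 0 0 12 -1",
)

```text
time: 11.78
position: [0.3311, -0.1239, 0.1104]
eef_rot: [-0.073, 0.853, 0.192]
wrist_force: [0.1, 0.3, -3.3]
gripper_width: 0.0091
```

```bash
cat > st.py <<'E'
from fk import *
def st():
    s=r.observe(); M=cv2.Rodrigues(s["eef_rot"])[0]
    print(round(s["time"],2),"P",s["position"],"yaw %.2f (y-axis %.2f) lean %.2f roll %.2f"%(np.degrees(np.arctan2(M[1,0],M[0,0])),np.degrees(np.arctan2(-M[0,1],M[1,1])),np.degrees(np.arccos(-M[2,0])),np.degrees(np.arcsin(M[2,1]))),"F",s["wrist_force"],"M",s["moment"],"w %.4f"%s["gripper_width"],"q",s["joint_pos"])
    return s,M
if __name__=="__main__": st()
E
python3 st.py
```

```text
11.78 P [ 0.3311 -0.1239  0.1104] yaw 12.25 (y-axis 11.41) lean 41.03 roll 0.73 F [ 0.0856  0.3004 -3.2714] M [-0.4425  1.982  -0.0636] w 0.0091 q [-0.5203 -0.0443 -0.7656 -1.0632 -0.5273  0.0064]
```

```bash
cat > plan.py <<'E'
from path import *
Rg=Ro.from_rotvec([.0098,.8724,-.0234]); yg=np.degrees(np.arctan2(-Rg.as_matrix()[0,1],Rg.as_matrix()[1,1]))
def plan(wps):
    """wps: x,y,z mm, tray yaw deg -> rows relative to the present measured pose, with j3,j4,j5 check"""
    s=r.observe(); P0=s["position"]; R0=Ro.from_rotvec(s["eef_rot"]); q=s["joint_pos"].copy()
    for w in wps:
        R=Ro.from_euler("z",w[3]-yg,degrees=True)*Rg; P=np.array(w[:3])/1e3
        q2,e=ik(P,R,q); 
        print((P*1e3-P0*1e3).round(0),np.degrees((R*R0.inv()).as_rotvec()).round(1),"| q",q2.round(2),"dq %.2f e %.4f"%(np.abs(q2-q).max(),e)); q=q2
print("yg",yg)
E
python3 - <<'E'
from plan import *
w=[(331,-120,109,11.5),(331,-112,107,12),(330,-102,103,12),(330,-91,98,12),(330,-80,92,12),(330,-68,85,12),(330,-58,78,12),(330,-50,71,12),(330,-45,65,12),(330,-41,61,12),
(330,-40,57,12),(330,-40,53,12),(330,-39,51,10),(330,-38,51,7),(331,-36,51,4),(333,-34,51,0),(336,-31,51,-4),(341,-27,52,-8),(347,-22,53,-11),(354,-17,55,-13),(362,-12,57,-14),(371,-7,60,-14.5),
(381,-3,60,-14),(392,0,60,-13),(405,3,60,-12),(420,5,60,-11),(435,7,60,-10),(450,9,60,-9),(464,11,60,-9),(477,12,60,-9),(487,13,60,-9),(494,13,60,-9),(498,13,59,-9),(498,13,57,-9)]
plan(w)
E
```

```text
yg -1.40678731869474
[-0.  4. -1.] [-1.   0.8  0.1] | q [-0.45 -0.06 -0.78 -1.02 -0.47 -0.07] dq 0.08 e 0.0000
[-0. 12. -3.] [-1.   0.8  0.6] | q [-0.43 -0.06 -0.79 -1.03 -0.46 -0.08] dq 0.02 e 0.0000
[-1. 22. -7.] [-1.   0.8  0.6] | q [-0.39 -0.07 -0.8  -1.05 -0.43 -0.08] dq 0.03 e 0.0000
[ -1.  33. -12.] [-1.   0.8  0.6] | q [-0.36 -0.06 -0.82 -1.08 -0.4  -0.08] dq 0.04 e 0.0000
[ -1.  44. -18.] [-1.   0.8  0.6] | q [-0.33 -0.06 -0.83 -1.12 -0.37 -0.05] dq 0.04 e 0.0000
[ -1.  56. -25.] [-1.   0.8  0.6] | q [-0.31 -0.04 -0.84 -1.18 -0.35 -0.01] dq 0.06 e 0.0000
[ -1.  66. -32.] [-1.   0.8  0.6] | q [-0.31 -0.02 -0.85 -1.24 -0.35  0.07] dq 0.07 e 0.0000
[ -1.  74. -39.] [-1.   0.8  0.6] | q [-0.34 -0.   -0.86 -1.31 -0.35  0.16] dq 0.10 e 0.0000
[ -1.  79. -45.] [-1.   0.8  0.6] | q [-0.37  0.02 -0.86 -1.38 -0.37  0.26] dq 0.09 e 0.0000
[ -1.  83. -49.] [-1.   0.8  0.6] | q [-0.39  0.04 -0.87 -1.42 -0.37  0.32] dq 0.06 e 0.0000
[ -1.  84. -53.] [-1.   0.8  0.6] | q [-0.42  0.06 -0.87 -1.46 -0.39  0.39] dq 0.07 e 0.0000
[ -1.  84. -57.] [-1.   0.8  0.6] | q [-0.45  0.08 -0.87 -1.49 -0
[... 1430 characters left out ...]
0.32  1.26] dq 0.04 e 0.0000
[119. 133. -50.] [ -0.8   1.  -20.4] | q [-0.4   0.21 -0.92 -2.58 -0.29  1.22] dq 0.05 e 0.0000
[133. 135. -50.] [ -0.8   1.  -20.4] | q [-0.38  0.23 -0.9  -2.62 -0.29  1.24] dq 0.04 e 0.0000
[146. 136. -50.] [ -0.8   1.  -20.4] | q [-0.36  0.25 -0.88 -2.64 -0.28  1.25] dq 0.02 e 0.0000
[156. 137. -50.] [ -0.8   1.  -20.4] | q [-0.35  0.26 -0.87 -2.66 -0.27  1.26] dq 0.02 e 0.0000
[163. 137. -50.] [ -0.8   1.  -20.4] | q [-0.34  0.26 -0.85 -2.67 -0.27  1.26] dq 0.01 e 0.0000
[167. 137. -51.] [ -0.8   1.  -20.4] | q [-0.34  0.27 -0.85 -2.68 -0.27  1.27] dq 0.01 e 0.0000
[167. 137. -53.] [ -0.8   1.  -20.4] | q [-0.35  0.28 -0.86 -2.7  -0.28  1.29] dq 0.02 e 0.0000
```

Request:
apply_moves(
  commands="0 4 -1 -1 0.8 0.6 -1; 0 12 -3 -1 0.8 0.6 -1; -1 22 -7 -1 0.8 0.6 -1; -1 33 -12 -1 0.8 0.6 -1; -1 44 -18 -1 0.8 0.6 -1; -1 56 -25 -1 0.8 0.6 -1; -1 66 -32 -1 0.8 0.6 -1; -1 74 -39 -1 0.8 0.6 -1; -1 79 -44 -1 0.8 0.6 -1; -1 82 -47 -1 0.8 0.6 -1",
)

```text
time: 13.02
position: [0.3295, -0.0408, 0.0622]
eef_rot: [-0.092, 0.871, 0.194]
wrist_force: [0.1, 0.2, -2.9]
gripper_width: 0.0098
```

```bash
python3 - <<'E'
from st import *; st()
p,d=eyes.get_image("scene"); cv2.imwrite("pics/s10.png",cv2.resize(p[120:320,130:400,::-1],None,fx=2.8,fy=2.8))
from plan import *
w=[(330,-40,60,12),(330,-40,56,12),(330,-39,52,10),(330,-38,51,7),(331,-36,51,4),(333,-34,51,0),(336,-31,51,-4),(341,-27,52,-6),(347,-22,53,-8),(354,-17,55,-9),(362,-12,57,-9),(371,-7,59,-9),
(381,-3,60,-9),(392,0,60,-9),(405,3,60,-9),(420,5,60,-9),(435,7,60,-9),(450,9,60,-9)]
plan(w)
E
```

```text
13.03 P [ 0.3295 -0.0408  0.0622] yaw 11.86 (y-axis 11.92) lean 39.91 roll -0.06 F [ 0.14    0.2072 -2.912 ] M [-0.402   1.8247 -0.0195] w 0.0098 q [-0.3696  0.0305 -0.8667 -1.4062 -0.3624  0.2884]
yg -1.40678731869474
[ 1.  1. -2.] [-0.  -0.1  0.1] | q [-0.39  0.04 -0.87 -1.43 -0.38  0.34] dq 0.05 e 0.0000
[ 1.  1. -6.] [-0.  -0.1  0.1] | q [-0.43  0.06 -0.87 -1.47 -0.39  0.4 ] dq 0.07 e 0.0000
[  1.   2. -10.] [-0.  -0.1 -1.9] | q [-0.46  0.08 -0.88 -1.54 -0.39  0.47] dq 0.07 e 0.0000
[  1.   3. -11.] [-0.  -0.1 -4.9] | q [-0.46  0.07 -0.9  -1.6  -0.36  0.5 ] dq 0.06 e 0.0000
[  2.   5. -11.] [-0.  -0.1 -7.9] | q [-0.46  0.07 -0.91 -1.67 -0.33  0.52] dq 0.07 e 0.0000
[  4.   7. -11.] [ -0.   -0.1 -11.9] | q [-0.47  0.06 -0.93 -1.77 -0.3   0.58] dq 0.10 e 0.0000
[  7.  10. -11.] [ -0.   -0.1 -15.9] | q [-0.51  0.07 -0.95 -1.91 -0.29  0.7 ] dq 0.14 e 0.0000
[ 12.  14. -10.] [ -0.   -0.1 -17.9] | q [-0.52  0.07 -0.97 -2.   -0.29  0.78] dq 0.09 e 0.0000
[18. 19. -9.] [ -0.   -0.1 -19.9] | q [-0.55  0.08 -0.99 -2.12 -0.3   0.89] dq 0.12 e 0.0000
[25. 24. -7.] [ -0.1  -0.1 -20.9] | q [-0.54  0.09 -1.   -2.2  -0.3   0.95] dq 0.08 e 0.0000
[33. 29. -5.] [ -0.1  -0.1 -20.9] | q [-0.51  0.09 -0.99 -2.23 -0.29  0.96] dq 0.04 e 0.0000
[42. 34. -3.] [ -0.1  -0.1 -20.9] | q [-0.48  0.09 -0.98 -2.27 -0.27  0.98] dq 0.04 e 0.0000
[52. 38. -2.] [ -0.1  -0.1 -20.9] | q [-0.47  0.11 -0.98 -2.32 -0.27  1.02] dq 0.05 e 0.0000
[63. 41. -2.] [ -0.1  -0.1 -20.9] | q [-0.46  0.13 -0.98 -2.38 -0.28  1.07] dq 0.06 e 0.0000
[76. 44. -2.] [ -0.1  -0.1 -20.9] | q [-0.45  0.15 -0.97 -2.44 -0.29  1.12] dq 0.06 e 0.0000
[91. 46. -2.] [ -0.1  -0.1 -20.9] | q [-0.43  0.17 -0.96 -2.49 -0.3   1.16] dq 0.05 e 0.0000
[106.  48.  -2.] [ -0.1  -0.1 -20.9] | q [-0.42  0.19 -0.94 -2.54 -0.29  1.19] dq 0.05 e 0.0000
[121.  50.  -2.] [ -0.1  -0.1 -20.9] | q [-0.4   0.21 -0.92 -2.58 -0.29  1.22] dq 0.04 e 0.0000
```

View pics/s10.png

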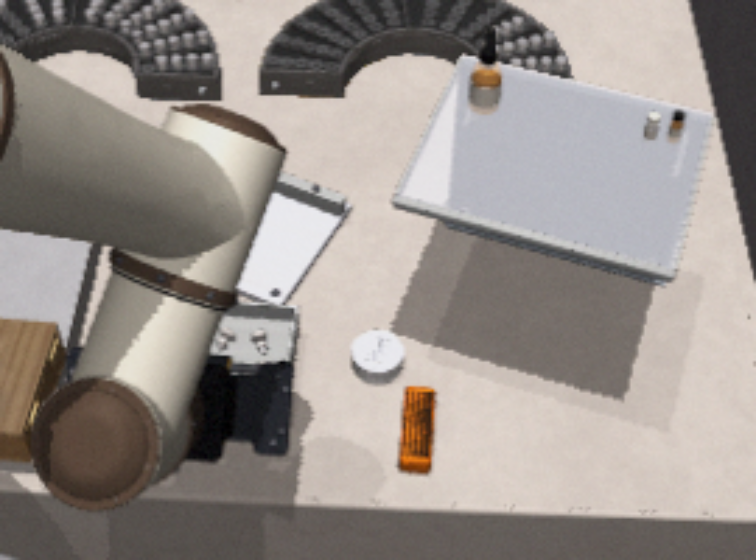

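Request:
apply_moves(
  commands="1 1 -3 0 0 0 -1; 1 1 -7 0 0 -1 -1; 1 2 -10 0 0 -3 -1; 2 4 -11 0 0 -6 -1; 3 6 -11 0 0 -9 -1; 5 8 -11 0 0 -12 -1; 7 10 -11 0 0 -15 -1; 10 13 -11 0 0 -17 -1; 14 16 -10 0 0 -19 -1; 18 19 -9 0 0 -20 -1",
)

```text
time: 14.32
position: [0.3472, -0.0222, 0.0533]
eef_rot: [0.061, 0.874, -0.134]
wrist_force: [-0.8, -0.1, -2.5]
gripper_width: 0.0097
```

```bash
python3 - <<'E'
from st import *; st()
p,d=eyes.get_image("scene"); cv2.imwrite("pics/s11.png",cv2.resize(p[120:320,130:400,::-1],None,fx=2.8,fy=2.8))
from plan import *
w=[(350,-20,54,-9),(356,-16,56,-9),(364,-11,58,-9),(373,-7,60,-9),
(384,-3,61,-9),(396,0,61,-9),(409,3,61,-9),(423,5,61,-9),(437,7,61,-9),(450,9,61,-9)]
plan(w)
E
```

```text
14.32 P [ 0.3472 -0.0222  0.0533] yaw -8.27 (y-axis -8.14) lean 39.85 roll -0.10 F [-0.8226 -0.1032 -2.4673] M [ 0.3505  1.8843 -0.0132] w 0.0097 q [-0.5325  0.0777 -0.9875 -2.1157 -0.2876  0.8708]
yg -1.40678731869474
[2. 2. 1.] [-0.  -0.1 -0.8] | q [-0.55  0.08 -1.01 -2.18 -0.31  0.94] dq 0.07 e 0.0000
[8. 6. 3.] [-0.  -0.1 -0.8] | q [-0.52  0.08 -1.   -2.2  -0.29  0.93] dq 0.03 e 0.0000
[16. 11.  5.] [-0.  -0.1 -0.8] | q [-0.5   0.09 -0.99 -2.23 -0.27  0.95] dq 0.04 e 0.0000
[25. 15.  7.] [-0.  -0.1 -0.8] | q [-0.47  0.09 -0.97 -2.26 -0.26  0.95] dq 0.03 e 0.0000
[36. 19.  8.] [-0.  -0.1 -0.8] | q [-0.46  0.11 -0.97 -2.32 -0.26  1.  ] dq 0.05 e 0.0000
[48. 22.  8.] [-0.  -0.1 -0.8] | q [-0.45  0.13 -0.97 -2.38 -0.27  1.05] dq 0.06 e 0.0000
[61. 25.  8.] [-0.  -0.1 -0.8] | q [-0.44  0.15 -0.96 -2.44 -0.28  1.11] dq 0.06 e 0.0000
[75. 27.  8.] [-0.  -0.1 -0.8] | q [-0.42  0.17 -0.95 -2.49 -0.28  1.14] dq 0.05 e 0.0000
[89. 29.  8.] [-0.  -0.1 -0.8] | q [-0.41  0.19 -0.93 -2.53 -0.28  1.18] dq 0.05 e 0.0000
[102.  31.   8.] [-0.  -0.1 -0.8] | q [-0.39  0.21 -0.92 -2.57 -0.28  1.2 ] dq 0.04 e 0.0000
```

View pics/s11.png

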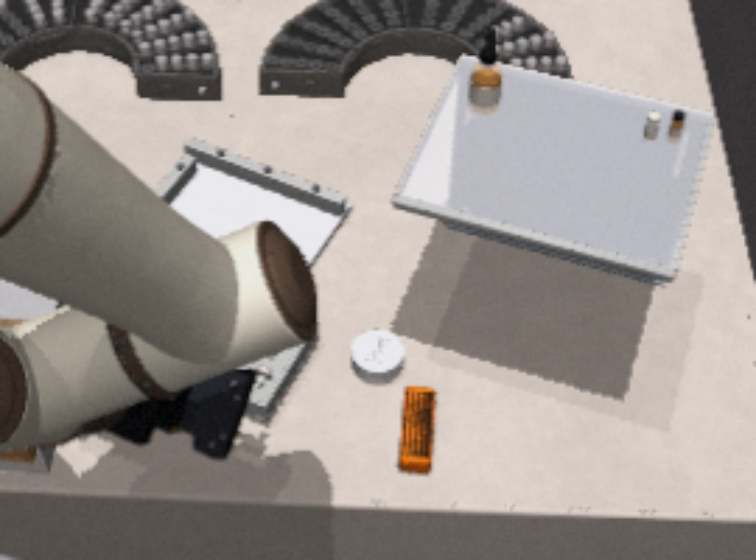

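Request:
apply_moves(
  commands="1 1 3 0 0 -0.4 -1; 4 4 6 0 0 -0.8 -1; 11 8 8 0 0 -0.8 -1; 20 12 9 0 0 -0.8 -1; 31 16 9 0 0 -0.8 -1; 43 20 9 0 0 -0.8 -1; 56 23 9 0 0 -0.8 -1; 69 26 9 0 0 -0.8 -1; 79 28 9 0 0 -0.8 -1; 85 29 9 0 0 -0.8 -1",
)

```text
time: 15.62
position: [0.433, 0.0069, 0.0623]
eef_rot: [0.067, 0.873, -0.145]
wrist_force: [-0.7, 1.0, -2.5]
gripper_width: 0.01
```

```bash
python3 - <<'E'
from st import *; st()
p,d=eyes.get_image("scene"); cv2.imwrite("pics/s12.png",cv2.resize(p[120:320,130:400,::-1],None,fx=2.8,fy=2.8))
import pickle
C=cam("wrist");p,d=eyes.get_image("wrist"); cv2.imwrite("pics/w12.png",p[:,:,::-1]); pickle.dump(C,open("pics/w12.pkl","wb"))
p,d=eyes.get_image("top"); cv2.imwrite("pics/t12.png",cv2.resize(p[120:320,150:420,::-1],None,fx=2.8,fy=2.8))
E
```

```text
15.62 P [0.433  0.0069 0.0623] yaw -8.92 (y-axis -8.85) lean 39.89 roll -0.06 F [-0.7287  1.0022 -2.4782] M [ 0.3418  1.9281 -0.0267] w 0.0100 q [-0.399   0.1759 -0.9205 -2.4919 -0.2582  1.1269]
```

View pics/s12.png

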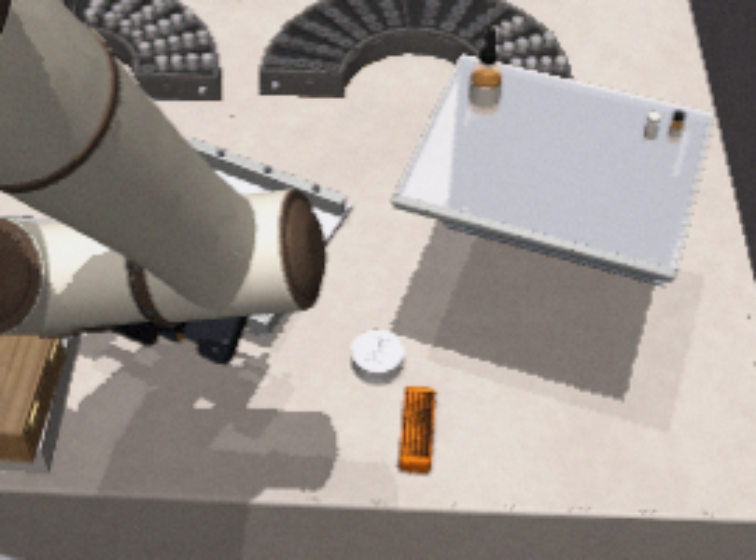

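View pics/w12.png

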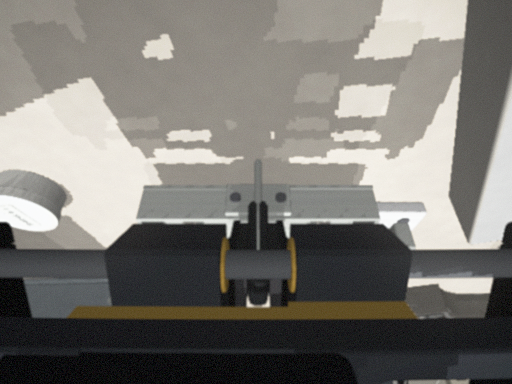

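View pics/t12.png

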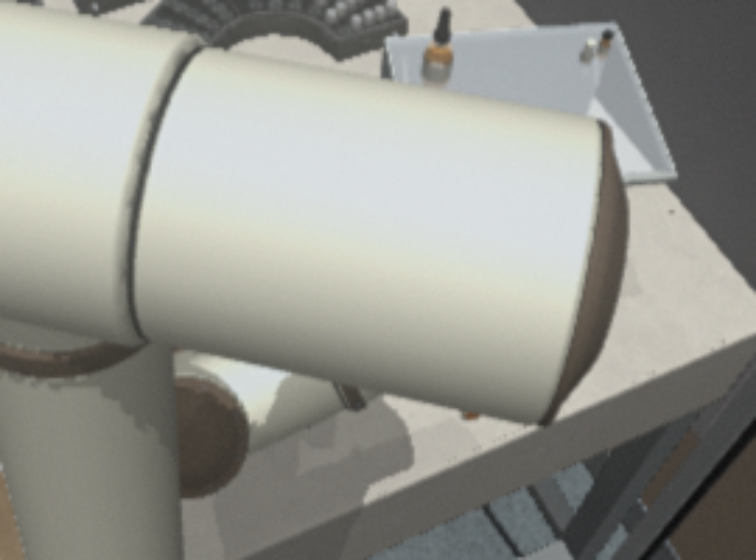

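```bash
python3 - <<'E'
from h import *
p=cv2.imread("pics/w12.png")
cv2.imwrite("pics/w12c.png",cv2.resize(p[170:255,340:470],None,fx=6,fy=6,interpolation=cv2.INTER_CUBIC))
E
```

```text
(no output)
```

View pics/w12c.png

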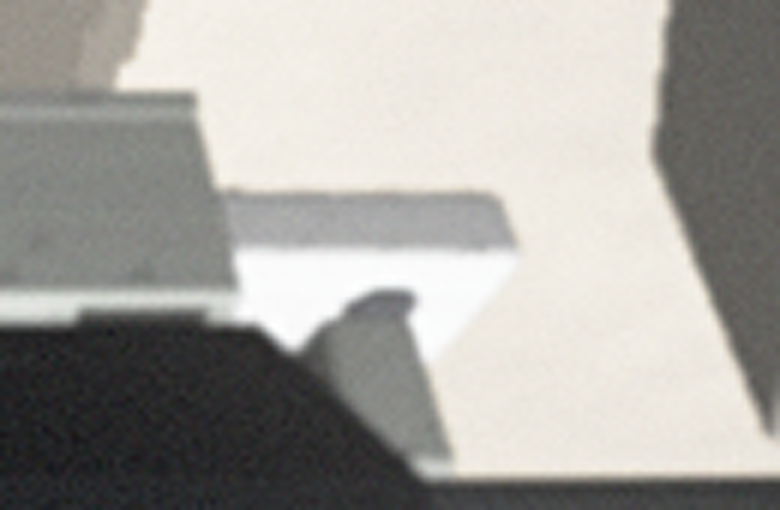

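```bash
python3 - <<'E'
from h import *
import pickle
np.set_printoptions(precision=4,suppress=True)
C=pickle.load(open("pics/w12.pkl","rb"))
a=lambda *q:np.array(q)/6+np.array([340,170])-0.42
fl=plane(C,a(518,248),.012)[0]; fl0=plane(C,a(492,192),0)[0]; e=plane(C,a(240,247),.012)[0]
tb=plane(C,a(196,95),.0208)[0]; tt=plane(C,a(238,292),.0468)[0]
print("FL",fl,fl0,"edge",e,"yaw",np.degrees(np.arctan2(-(fl-e)[0],(fl-e)[1])),"tray FL bot/top",tb,tt)
# right end of tray
tr=plane(C,(144,185.5),.0208)[0]; tl=plane(C,(373,185.5),.0208)[0]; print("tray R,L",tr,tl,np.degrees(np.arctan2(-(tl-tr)[0],(tl-tr)[1])))
psi=np.radians(-9); X=np.array([np.cos(psi),np.sin(psi)]);Y=np.array([-np.sin(psi),np.cos(psi)])
print("O from FL",fl[:2]+.072*X-.106*Y)
M=cv2.Rodrigues(r.observe()["eef_rot"])[0];P=r.observe()["position"]
print("tray FL rel TCP in plate axes", (tb[:2]-P[:2])@X,(tb[:2]-P[:2])@Y, "expected", -.012+.0185, .075)
print("toolbox", plane(C,a(655,155),.05)[0],plane(C,a(770,430),.05)[0])
E
```

```text
FL [0.5079 0.132  0.012 ] [0.5128 0.1333 0.    ] edge [0.5018 0.0947 0.012 ] yaw -9.394049488015291 tray FL bot/top [0.4524 0.0804 0.0208] [0.4504 0.079  0.0468]
tray R,L [ 0.4292 -0.069   0.0208] [0.4525 0.0809 0.0208] -8.848982164673082
O from FL [0.5624 0.016 ]
tray FL rel TCP in plate axes 0.008095200204519133 0.07569824179534537 expected 0.006499999999999999 0.075
toolbox [0.4254 0.1102 0.05  ] [0.4864 0.1425 0.05  ]
```

Request:
apply_moves(
  commands="3 1 0 0 0 -0.2 -1; 9 2 0 0 0 -0.2 -1; 18 4 0 0 0 -0.2 -1; 28 6 0 0 0 -0.2 -1; 39 9 0 0 0 -0.2 -1; 49 11 0 0 0 -0.2 -1; 57 13 0 0 0 -0.2 -1; 62 14 -1 0 0 -0.2 -1; 65 15 -3 0 0 -0.2 -1; 65 15 -5 0 0 -0.2 -1",
)

```text
time: 17.02
position: [0.4976, 0.0217, 0.0574]
eef_rot: [0.068, 0.872, -0.149]
wrist_force: [0.0, 0.1, -2.8]
gripper_width: 0.0098
```

```bash
python3 - <<'E'
from st import *; st()
import pickle
C=cam("wrist");p,d=eyes.get_image("wrist"); cv2.imwrite("pics/w13.png",p[:,:,::-1]); pickle.dump(C,open("pics/w13.pkl","wb"))
cv2.imwrite("pics/w13c.png",cv2.resize(p[170:255,340:470,::-1],None,fx=6,fy=6,interpolation=cv2.INTER_CUBIC))
E
```

```text
17.02 P [0.4976 0.0217 0.0574] yaw -9.14 (y-axis -9.08) lean 39.94 roll -0.05 F [ 0.02    0.1297 -2.7891] M [0.3878 1.8835 0.0226] w 0.0098 q [-0.3314  0.2825 -0.8847 -2.7686 -0.3061  1.3474]
```

View pics/w13.png

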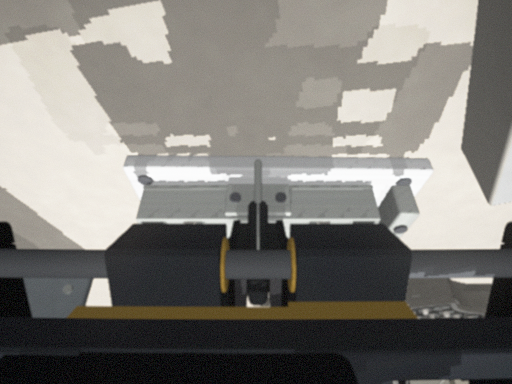

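View pics/w13c.png

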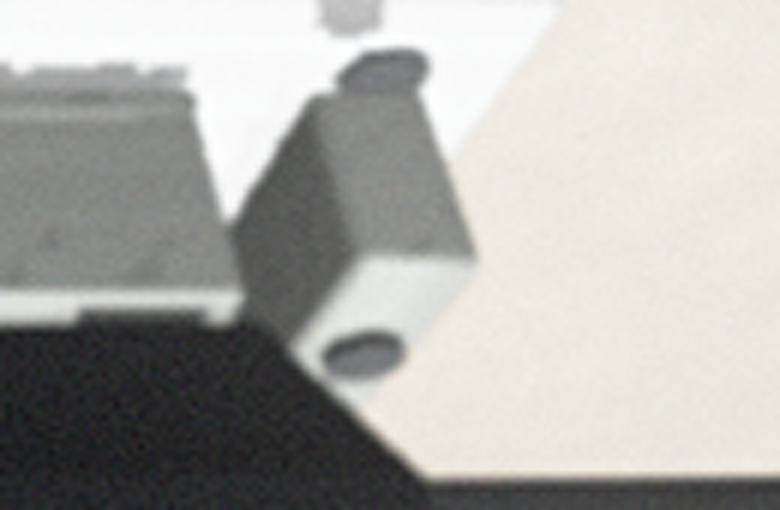

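```bash
python3 - <<'E'
from h import *
p=cv2.imread("pics/w13.png")
a=cv2.resize(p[145:215,112:242],None,fx=6,fy=6,interpolation=cv2.INTER_CUBIC)
b=cv2.resize(p[145:215,330:460],None,fx=6,fy=6,interpolation=cv2.INTER_CUBIC)
cv2.imwrite("pics/w13d.png",a);cv2.imwrite("pics/w13e.png",b)
E
```

```text
(no output)
```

View pics/w13d.png

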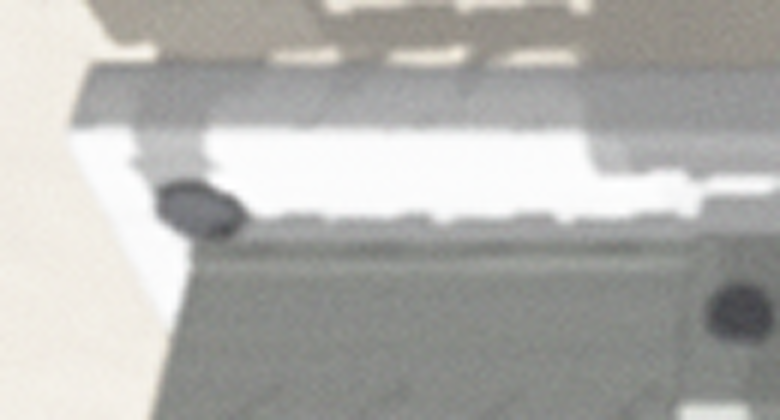

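View pics/w13e.png

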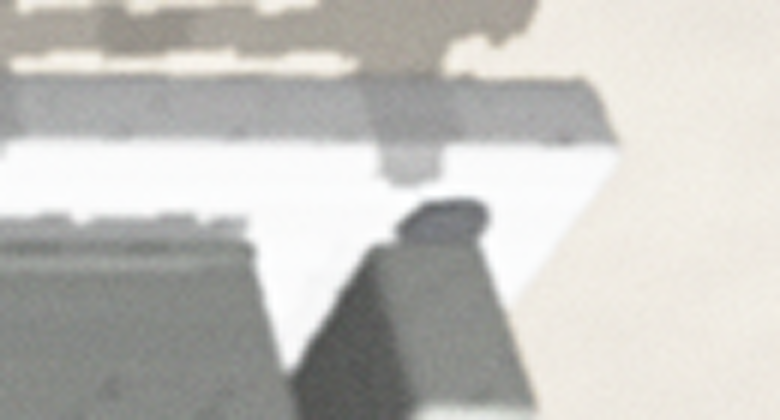

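```bash
cat > m13.py <<'E'
from h import *
import pickle
np.set_printoptions(precision=4,suppress=True)
C=pickle.load(open("pics/w13.pkl","rb"))
d=lambda *q:np.array(q)/6+np.array([112,145])-0.42
e=lambda *q:np.array(q)/6+np.array([330,145])-0.42
FR=plane(C,d(70,127),.012)[0][:2];FL=plane(C,e(618,145),.012)[0][:2]
FR0=plane(C,d(94,66),0)[0][:2];FL0=plane(C,e(585,80),0)[0][:2]
lf=plane(C,e(380,245),.012)[0][:2]; lft=plane(C,e(412,408),.036)[0][:2]
zb=.0574-.0415
TL=plane(C,e(252,240),zb)[0][:2];TR=plane(C,d(190,242),zb)[0][:2]
yaw=lambda a,b:np.degrees(np.arctan2(-(a-b)[0],(a-b)[1]))
print("plate yaw top",yaw(FL,FR),np.linalg.norm(FL-FR),"bot",yaw(FL0,FR0),"tray",yaw(TL,TR),np.linalg.norm(TL-TR))
psi=np.radians(-9.1);X=np.array([np.cos(psi),np.sin(psi)]);Y=np.array([-np.sin(psi),np.cos(psi)])
print(FL,FR,lf,lft,TL,TR)
for n,p,m in [("FL",FL,(-72,106)),("FR",FR,(-72,-94)),("lf",lf,(-58,82)),("lft",lft,(-58,82))]: print(n,"O",p-m[0]/1e3*X-m[1]/1e3*Y)
print("gap left: ",(lf-TL)@Y,(lft-TL)@Y, "tray front rel plate front", (TL-FL)@X,(TR-FR)@X, "-> home value 24 (62-110+72)")
E
python3 m13.py
```

```text
plate yaw top -9.904900791613516 0.19586904395504404 bot -9.700860586460136 tray -8.905955908757754 0.15043868743164457
[0.5092 0.1324] [ 0.4755 -0.0605] [0.5241 0.1107] [0.5195 0.1074] [0.5151 0.0946] [ 0.4918 -0.0541]
FL O [0.5636 0.0164]
FR O [0.5615 0.0209]
lf O [0.5684 0.0206]
lft O [0.5638 0.0173]
gap left:  0.01736081687690932 0.013363902404530288 tray front rel plate front 0.011812610900973797 0.015073612796563733 -> home value 24 (62-110+72)
```

Request:
apply_moves(
  commands="0 0 -1 0 0 -0.6 -1; 0 0 -2 0 0 -0.6 -1; 0 0 -3 0 0 -0.6 -1; 0 0 -4 0 0 -0.6 -1; 0 0 -4 0 0 -0.6 -1",
)

```text
time: 17.7
position: [0.4978, 0.0216, 0.0537]
eef_rot: [0.073, 0.871, -0.159]
wrist_force: [0.3, -0.0, -1.4]
gripper_width: 0.0094
```

```bash
python3 st.py
```

```text
17.7 P [0.4978 0.0216 0.0537] yaw -9.75 (y-axis -9.68) lean 39.99 roll -0.05 F [ 0.2529 -0.0054 -1.3782] M [0.4407 1.7599 0.0904] w 0.0094 q [-0.3352  0.2979 -0.9102 -2.8235 -0.3446  1.3986]
```

Request:
apply_moves(
  commands="0 0 -0.5 0 0 0 -1; 0 0 -1 0 0 0 -1; 0 0 -1 0 0 0 -1",
)

```text
time: 18.08
position: [0.4981, 0.0216, 0.0535]
eef_rot: [0.073, 0.869, -0.159]
wrist_force: [-4.4, -0.7, 5.0]
gripper_width: 0.0097
```

```bash
python3 st.py
```

```text
18.07 P [0.4981 0.0216 0.0535] yaw -9.74 (y-axis -9.68) lean 40.11 roll -0.05 F [-4.4315 -0.7262  4.965 ] M [ 0.1408  1.2243 -0.165 ] w 0.0097 q [-0.3359  0.3    -0.9132 -2.8276 -0.3516  1.4036]
```

Request:
apply_moves(
  commands="0.3 2 0.5 0 0 0 -1; 0.7 4 0.5 0 0 0 -1; 1 6 0.5 0 0 0 -1; 1.3 8 0.5 0 0 0 -1; 1.6 9.5 0.5 0 0 0 -1; 1.6 9.5 0.5 0 0 0 -1",
)

```text
time: 18.82
position: [0.4998, 0.0312, 0.0535]
eef_rot: [0.073, 0.87, -0.158]
wrist_force: [0.5, 0.3, 0.3]
gripper_width: 0.0096
```

```bash
python3 - <<'E'
from st import *; st()
p,d=eyes.get_image("wrist"); cv2.imwrite("pics/w14c.png",cv2.resize(p[145:245,330:460,::-1],None,fx=6,fy=6,interpolation=cv2.INTER_CUBIC))
E
```

```text
18.82 P [0.4998 0.0312 0.0535] yaw -9.73 (y-axis -9.67) lean 40.04 roll -0.05 F [0.5407 0.3272 0.2819] M [ 0.3083  0.9669 -0.0838] w 0.0096 q [-0.3103  0.305  -0.9292 -2.8887 -0.3682  1.4433]
```

View pics/w14c.png

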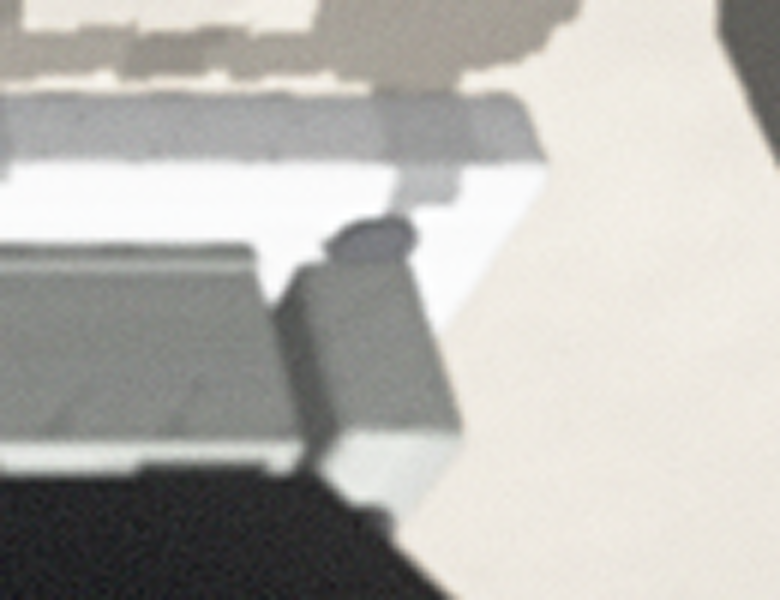

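Request:
apply_moves(
  commands="0.2 1 0 0 0 0 -1; 0.3 2 0 0 0 0 -1; 0.5 3 0 0 0 0 -1; 0.7 4 0 0 0 0 -1; 0.7 4 0 0 0 0 -1",
)

```text
time: 19.5
position: [0.5004, 0.0351, 0.0535]
eef_rot: [0.073, 0.87, -0.159]
wrist_force: [-0.5, -2.3, 3.3]
gripper_width: 0.0098
```

```bash
python3 st.py
```

```text
19.5 P [0.5004 0.0351 0.0535] yaw -9.75 (y-axis -9.69) lean 40.03 roll -0.05 F [-0.4656 -2.3358  3.3274] M [-0.3547  0.7135 -0.5734] w 0.0098 q [-0.2992  0.307  -0.9361 -2.9139 -0.3757  1.459 ]
```

Request:
apply_moves(
  commands="0.1 0.5 0 0 0 0 -1; 0.1 1 0 0 0 0 -1; 0.1 1 0 0 0 0 -1",
)

```text
time: 19.88
position: [0.5005, 0.036, 0.0535]
eef_rot: [0.073, 0.87, -0.159]
wrist_force: [-1.0, -3.9, 4.1]
gripper_width: 0.0097
```

```bash
cat > st2.py <<'E'
from st import *
s,M=st(); P=s["position"]; ref=P-.306*M[:,0]; F=s["wrist_force"];
psi=np.radians(-9.5);X=np.array([np.cos(psi),np.sin(psi)]);Y=np.array([-np.sin(psi),np.cos(psi)])
FX,FY=F[:2]@X,F[:2]@Y
print("FX %.1f FY %.1f Fz %.1f Mz %.2f ; if all FY: lever ahead of TCP %.3f ; if all FX: lever left of TCP %.3f"%(FX,FY,F[2],s["moment"][2],s["moment"][2]/FY-.306*np.hypot(*M[:2,0]),-s["moment"][2]/FX))
E
python3 st2.py
```

```text
19.88 P [0.5005 0.036  0.0535] yaw -9.76 (y-axis -9.71) lean 40.03 roll -0.05 F [-1.0053 -3.8513  4.0769] M [-0.8141  0.5276 -1.0245] w 0.0097 q [-0.2967  0.3074 -0.9378 -2.9201 -0.3776  1.4626]
FX -0.4 FY -4.0 Fz 4.1 Mz -1.02 ; if all FY: lever ahead of TCP 0.062 ; if all FX: lever left of TCP -2.878
```

```bash
python3 - <<'E'
from st import *
p,d=eyes.get_image("wrist"); cv2.imwrite("pics/w15c.png",cv2.resize(p[145:245,330:460,::-1],None,fx=6,fy=6,interpolation=cv2.INTER_CUBIC))
E
```

```text
(no output)
```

View pics/w15c.png

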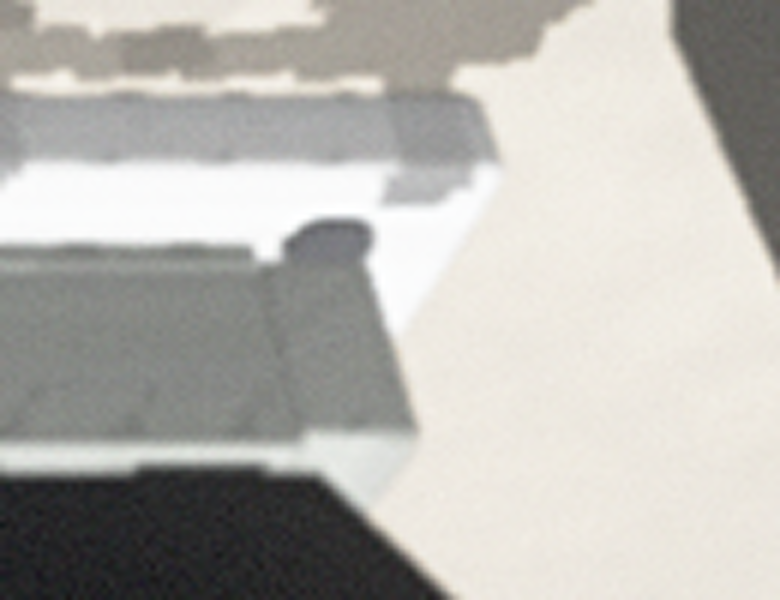

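Request:
apply_moves(
  commands="1.5 -0.3 0.3 0 0 0 -1; 3 -0.5 0.3 0 0 0 -1; 4.4 -0.8 0.3 0 0 0 -1; 5.9 -1 0.3 0 0 0 -1; 7.4 -1.3 0.3 0 0 0 -1; 7.9 -1.3 0.3 0 0 0 -1; 7.9 -1.3 0.3 0 0 0 -1",
)

```text
time: 20.8
position: [0.5006, 0.0361, 0.0533]
eef_rot: [0.072, 0.877, -0.158]
wrist_force: [-40.6, -16.1, 43.5]
gripper_width: 0.0097
```

```bash
python3 st2.py
```

```text
20.8 P [0.5006 0.0361 0.0533] yaw -9.75 (y-axis -9.63) lean 39.67 roll -0.10 F [-40.5914 -16.1158  43.4528] M [-4.9302  1.166  -4.4579] w 0.0097 q [-0.2951  0.3051 -0.931  -2.9154 -0.3623  1.4579]
FX -37.4 FY -22.6 Fz 43.5 Mz -4.46 ; if all FY: lever ahead of TCP 0.002 ; if all FX: lever left of TCP -0.119
```

Request:
apply_moves(
  commands="-3 0.5 0 0 0 0 -1; -6 1 0 0 0 0 -1; -8 1.3 0 0 0 0 -1; -8 1.3 0 0 0 0 -1",
)

```text
time: 21.3
position: [0.5001, 0.0361, 0.0534]
eef_rot: [0.073, 0.871, -0.159]
wrist_force: [-2.5, -4.7, 5.2]
gripper_width: 0.0095
```

```bash
python3 st2.py; python3 - <<'E'
from st import *
p,d=eyes.get_image("scene"); cv2.imwrite("pics/s16.png",cv2.resize(p[110:310,110:380,::-1],None,fx=2.9,fy=2.9,interpolation=cv2.INTER_CUBIC))
p,d=eyes.get_image("wrist"); cv2.imwrite("pics/w16.png",p[:,:,::-1])
E
```

```text
21.3 P [0.5001 0.0361 0.0534] yaw -9.76 (y-axis -9.69) lean 39.97 roll -0.05 F [-2.5362 -4.7381  5.2447] M [-1.0958  0.7291 -1.276 ] w 0.0095 q [-0.2967  0.3067 -0.9376 -2.919  -0.3756  1.4618]
FX -1.7 FY -5.1 Fz 5.2 Mz -1.28 ; if all FY: lever ahead of TCP 0.054 ; if all FX: lever left of TCP -0.742
```

View pics/s16.png

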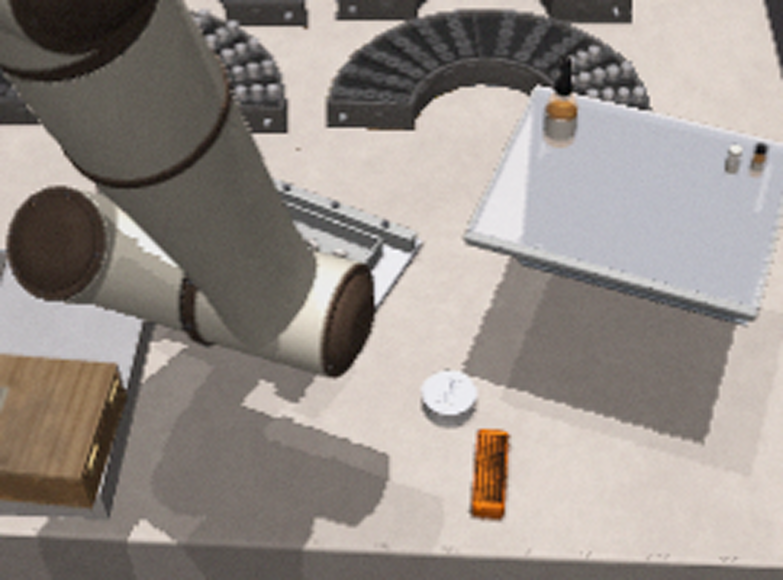

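View pics/w16.png

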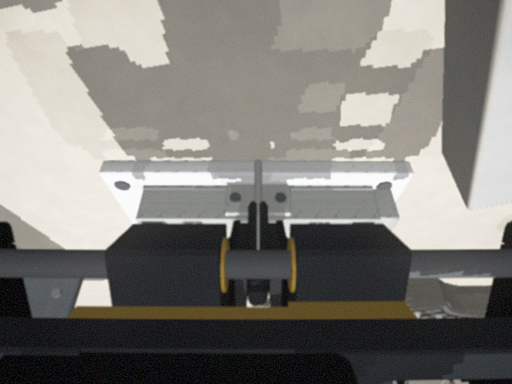

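```bash
python3 - <<'E'
from h import *
p,d=eyes.get_image("scene"); q=p[165:225,195:265,::-1]; cv2.imwrite("pics/s17.png",cv2.resize(q,None,fx=10,fy=10,interpolation=cv2.INTER_CUBIC))
E
```

```text
(no output)
```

View pics/s17.png

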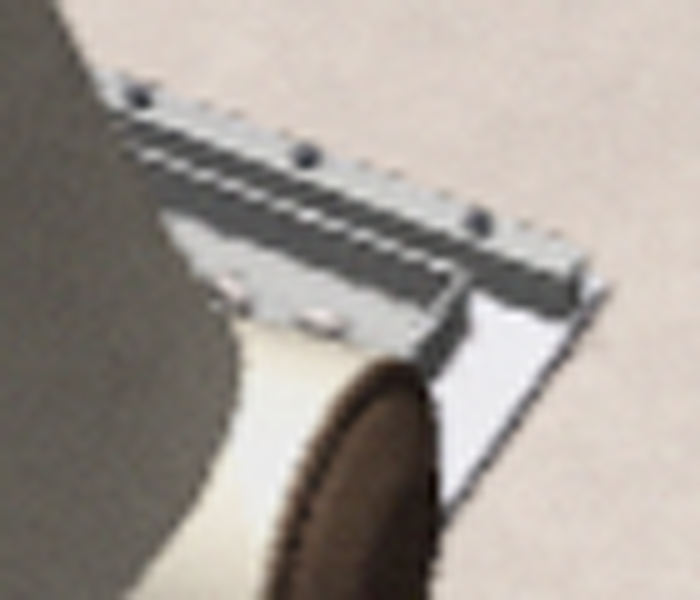

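Request:
apply_moves(
  commands="0 -0.4 0.6 0 0 0 -1; -0.1 -0.8 1.2 0 0 0 -1; -0.1 -0.8 1.2 0 0 0 -1",
)

```text
time: 21.82
position: [0.4989, 0.0359, 0.0538]
eef_rot: [0.072, 0.874, -0.157]
wrist_force: [1.4, -0.2, -1.5]
gripper_width: 0.0096
```

```bash
python3 st2.py
```

```text
21.82 P [0.4989 0.0359 0.0538] yaw -9.69 (y-axis -9.62) lean 39.82 roll -0.06 F [ 1.4164 -0.2188 -1.4772] M [ 0.2086  1.4122 -0.1695] w 0.0096 q [-0.2979  0.3028 -0.9346 -2.9101 -0.3664  1.455 ]
FX 1.4 FY 0.0 Fz -1.5 Mz -0.17 ; if all FY: lever ahead of TCP -9.636 ; if all FX: lever left of TCP 0.118
```

Request:
apply_moves(
  commands="1 -0.2 0 0 0 0 -1; 2 -0.3 0 0 0 0 -1; 3 -0.5 0 0 0 0 -1; 4 -0.7 0 0 0 0 -1; 4 -0.7 0 0 0 0 -1",
)

```text
time: 22.45
position: [0.504, 0.0347, 0.0545]
eef_rot: [0.073, 0.871, -0.158]
wrist_force: [0.5, 0.5, -2.7]
gripper_width: 0.0097
```

```bash
python3 st2.py
```

```text
22.45 P [0.504  0.0347 0.0545] yaw -9.74 (y-axis -9.67) lean 39.95 roll -0.06 F [ 0.5327  0.4934 -2.6509] M [0.3807 1.8498 0.0335] w 0.0097 q [-0.2964  0.306  -0.9241 -2.9106 -0.3615  1.453 ]
FX 0.4 FY 0.6 Fz -2.7 Mz 0.03 ; if all FY: lever ahead of TCP -0.138 ; if all FX: lever left of TCP -0.075
```

Request:
apply_moves(
  commands="1 -0.2 -0.2 0 0 0 -1; 2 -0.3 -0.4 0 0 0 -1; 3 -0.5 -0.4 0 0 0 -1; 4 -0.7 -0.4 0 0 0 -1; 4 -0.7 -0.4 0 0 0 -1",
)

```text
time: 23.08
position: [0.508, 0.0339, 0.0543]
eef_rot: [0.073, 0.871, -0.159]
wrist_force: [0.9, -0.2, -3.0]
gripper_width: 0.0094
```

```bash
python3 st2.py
```

```text
23.07 P [0.508  0.0339 0.0543] yaw -9.75 (y-axis -9.68) lean 39.98 roll -0.05 F [ 0.8529 -0.203  -2.9866] M [ 0.33    1.8493 -0.0233] w 0.0094 q [-0.2949  0.3107 -0.9155 -2.9115 -0.358   1.452 ]
FX 0.9 FY -0.1 Fz -3.0 Mz -0.02 ; if all FY: lever ahead of TCP 0.195 ; if all FX: lever left of TCP 0.027
```

Request:
apply_moves(
  commands="0.5 -0.1 -0.2 0 0 0 -1; 1 -0.2 -0.4 0 0 0 -1; 1.5 -0.2 -0.4 0 0 0 -1; 2 -0.3 -0.4 0 0 0 -1; 2.5 -0.4 -0.4 0 0 0 -1; 3 -0.5 -0.4 0 0 0 -1; 3 -0.5 -0.4 0 0 0 -1",
)

```text
time: 23.95
position: [0.511, 0.0334, 0.0539]
eef_rot: [0.073, 0.871, -0.159]
wrist_force: [-0.5, 0.1, -3.1]
gripper_width: 0.0094
```

```bash
python3 st2.py
```

```text
23.95 P [0.511  0.0334 0.0539] yaw -9.75 (y-axis -9.68) lean 39.98 roll -0.05 F [-0.5318  0.0951 -3.1344] M [ 0.4288  1.8328 -0.0012] w 0.0094 q [-0.2936  0.3146 -0.9094 -2.9124 -0.3557  1.4518]
FX -0.5 FY 0.0 Fz -3.1 Mz -0.00 ; if all FY: lever ahead of TCP -0.399 ; if all FX: lever left of TCP -0.002
```

Request:
apply_moves(
  commands="0.5 -0.1 0 0 0 0 -1; 1 -0.2 0 0 0 0 -1; 1.5 -0.2 0 0 0 0 -1; 2 -0.3 0 0 0 0 -1; 2 -0.3 0 0 0 0 -1",
)

```text
time: 24.58
position: [0.5122, 0.0334, 0.0536]
eef_rot: [0.073, 0.872, -0.158]
wrist_force: [-2.9, 2.2, 0.3]
gripper_width: 0.01
```

```bash
python3 st2.py; python3 - <<'E'
from h import *
p,d=eyes.get_image("scene"); q=p[165:225,195:265,::-1]; cv2.imwrite("pics/s18.png",cv2.resize(q,None,fx=10,fy=10,interpolation=cv2.INTER_CUBIC))
p,d=eyes.get_image("wrist"); cv2.imwrite("pics/w18c.png",cv2.resize(p[145:245,330:460,::-1],None,fx=6,fy=6,interpolation=cv2.INTER_CUBIC))
E
```

```text
24.57 P [0.5122 0.0334 0.0536] yaw -9.72 (y-axis -9.67) lean 39.92 roll -0.05 F [-2.8886  2.1532  0.2814] M [ 0.4149  2.06   -0.0645] w 0.0100 q [-0.2924  0.3162 -0.9057 -2.9122 -0.3526  1.4507]
FX -3.2 FY 1.6 Fz 0.3 Mz -0.06 ; if all FY: lever ahead of TCP -0.236 ; if all FX: lever left of TCP -0.020
```

View pics/s18.png

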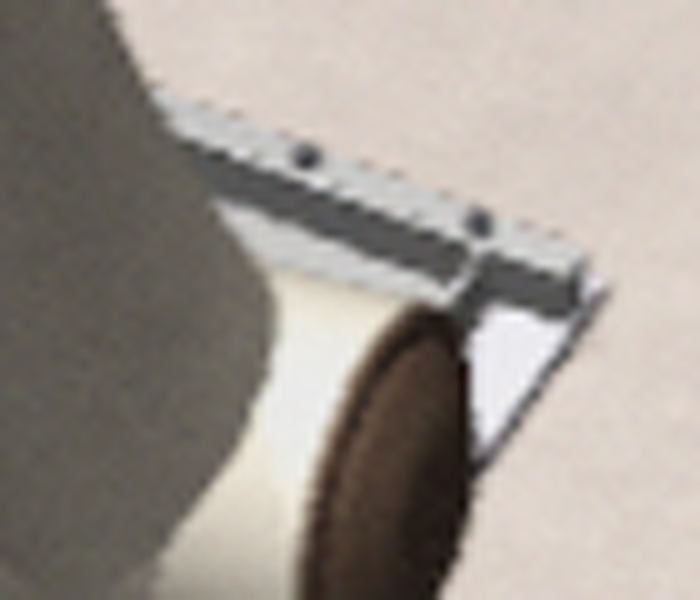

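View pics/w18c.png

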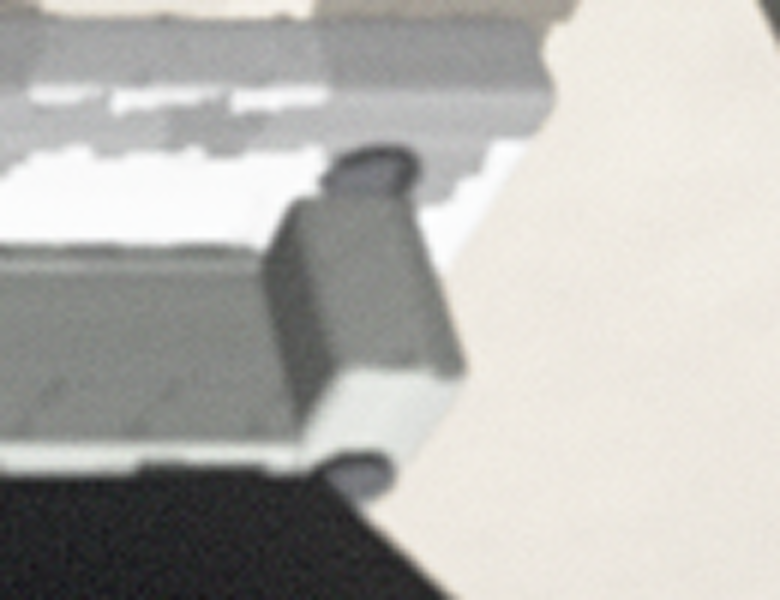

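Request:
apply_moves(
  commands="0.5 -0.1 0.2 0 0 0 -1; 1 -0.2 0.4 0 0 0 -1; 1.5 -0.3 0.5 0 0 0 -1; 1.5 -0.3 0.5 0 0 0 -1",
)

```text
time: 25.18
position: [0.5123, 0.0336, 0.0536]
eef_rot: [0.073, 0.874, -0.158]
wrist_force: [-9.2, 1.2, 3.3]
gripper_width: 0.0094
```

```bash
python3 st2.py
```

```text
25.18 P [0.5123 0.0336 0.0536] yaw -9.70 (y-axis -9.63) lean 39.80 roll -0.06 F [-9.1786  1.2226  3.3032] M [ 0.1872  2.2573 -0.3386] w 0.0094 q [-0.2916  0.3153 -0.903  -2.9097 -0.3469  1.4481]
FX -9.3 FY -0.3 Fz 3.3 Mz -0.34 ; if all FY: lever ahead of TCP 0.900 ; if all FX: lever left of TCP -0.037
```

Request:
apply_moves(
  commands="-0.6 0.3 0 0 0 -0.1 -1; -0.4 0.8 0.2 0 0 -0.2 -1; -0.3 1.3 0.3 0 0 -0.2 -1; -0.2 1.8 0.3 0 0 -0.2 -1; -0.2 1.8 0.3 0 0 -0.2 -1",
)

```text
time: 25.8
position: [0.5123, 0.034, 0.0539]
eef_rot: [0.076, 0.875, -0.164]
wrist_force: [-10.8, -7.6, 2.8]
gripper_width: 0.01
```

```bash
python3 st2.py
```

```text
25.8 P [0.5123 0.034  0.0539] yaw -10.08 (y-axis -10.00) lean 39.74 roll -0.06 F [-10.7999  -7.6274   2.8322] M [-1.6071  2.8296 -1.8564] w 0.0100 q [-0.2883  0.3154 -0.9099 -2.9321 -0.3521  1.462 ]
FX -9.4 FY -9.3 Fz 2.8 Mz -1.86 ; if all FY: lever ahead of TCP 0.004 ; if all FX: lever left of TCP -0.198
```

```bash
python3 - <<'E'
from h import *
p,d=eyes.get_image("wrist"); cv2.imwrite("pics/w19.png",p[:,:,::-1]); cv2.imwrite("pics/w19c.png",cv2.resize(p[155:225,355:425,::-1],None,fx=10,fy=10,interpolation=cv2.INTER_CUBIC))
E
```

```text
(no output)
```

View pics/w19c.png

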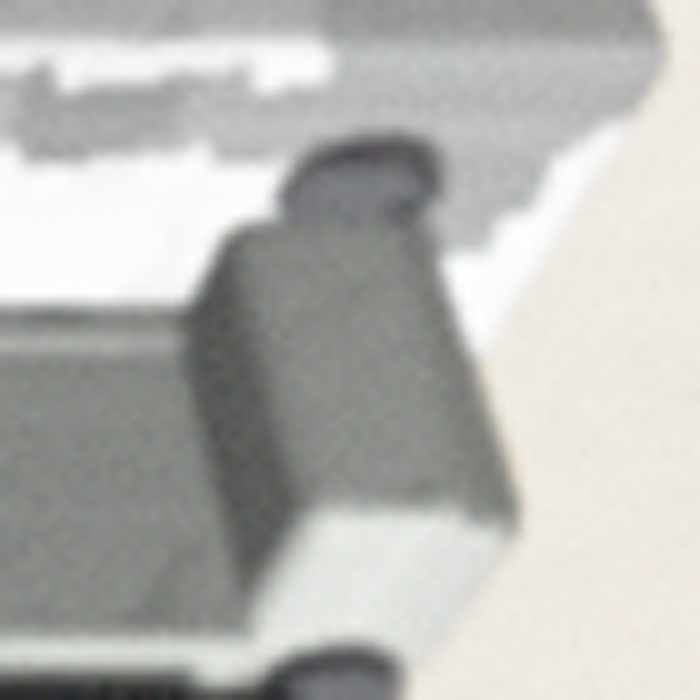

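Request:
apply_moves(
  commands="0.3 0 0.1 0 0 0.2 -1; 0.6 0 0.2 0 0 0.3 -1; 0.9 0 0.2 0 0 0.3 -1; 0.9 0 0.2 0 0 0.3 -1",
)

```text
time: 26.35
position: [0.5123, 0.0341, 0.0538]
eef_rot: [0.074, 0.876, -0.159]
wrist_force: [-13.9, -8.6, 6.1]
gripper_width: 0.0102
```

```bash
python3 st2.py
```

```text
26.35 P [0.5123 0.0341 0.0538] yaw -9.80 (y-axis -9.74) lean 39.66 roll -0.05 F [-13.88    -8.6177   6.0999] M [-2.1546  2.9876 -2.4925] w 0.0102 q [-0.2894  0.3142 -0.9031 -2.9158 -0.3434  1.4503]
FX -12.3 FY -10.8 Fz 6.1 Mz -2.49 ; if all FY: lever ahead of TCP 0.036 ; if all FX: lever left of TCP -0.203
```

Request:
apply_moves(
  commands="-0.3 -0.3 0 0 0 0 0; -0.3 -0.3 0 0 0 0 1; -0.3 -0.3 0 0 0 0 1; -0.3 -0.3 0 0 0 0 1; -0.3 -0.3 0 0 0 0 1; -0.3 -0.3 0 0 0 0 1; -0.3 -0.3 0 0 0 0 1",
)

```text
time: 27.22
position: [0.5148, 0.0344, 0.0549]
eef_rot: [0.072, 0.871, -0.157]
wrist_force: [-0.2, 0.8, 0.6]
gripper_width: 0.0716
```

```bash
python3 st2.py;  python3 - <<'E'
from h import *
p,d=eyes.get_image("wrist"); cv2.imwrite("pics/w20.png",p[:,:,::-1])
from plan import *
psi=np.radians(-9.7)
w=[(512-k*np.cos(psi),34-k*np.sin(psi),55+z,-9.7) for k,z in ((5,0),(12,0),(20,0),(35,0),(55,0),(70,0),(85,0),(85,20),(85,40))]
plan(w)
E
```

```text
27.23 P [0.5148 0.0344 0.0549] yaw -9.64 (y-axis -9.58) lean 39.98 roll -0.05 F [-0.2037  0.7999  0.6105] M [0.2607 1.1744 0.0052] w 0.0716 q [-0.288   0.3153 -0.8994 -2.9137 -0.3463  1.4493]
FX -0.3 FY 0.8 Fz 0.6 Mz 0.01 ; if all FY: lever ahead of TCP -0.190 ; if all FX: lever left of TCP 0.016
yg -1.40678731869474
[-8.  0.  0.] [-0.  -0.  -0.1] | q [-0.29  0.31 -0.92 -2.92 -0.36  1.45] dq 0.02 e 0.0000
[-15.   2.   0.] [-0.  -0.  -0.1] | q [-0.3   0.3  -0.94 -2.92 -0.37  1.46] dq 0.02 e 0.0000
[-23.   3.   0.] [-0.  -0.  -0.1] | q [-0.3   0.29 -0.95 -2.92 -0.38  1.46] dq 0.02 e 0.0000
[-37.   6.   0.] [-0.  -0.  -0.1] | q [-0.31  0.28 -0.99 -2.91 -0.4   1.47] dq 0.03 e 0.0000
[-57.   9.   0.] [-0.  -0.  -0.1] | q [-0.32  0.26 -1.03 -2.91 -0.43  1.48] dq 0.05 e 0.0000
[-72.  11.   0.] [-0.  -0.  -0.1] | q [-0.33  0.25 -1.07 -2.91 -0.45  1.48] dq 0.03 e 0.0000
[-87.  14.   0.] [-0.  -0.  -0.1] | q [-0.35  0.23 -1.07 -2.84 -0.42  1.43] dq 0.06 e 0.0108
[-87.  14.  20.] [-0.  -0.  -0.1] | q [-0.32  0.15 -1.04 -2.83 -0.32  1.39] dq 0.10 e 0.0000
[-87.  14.  40.] [-0.  -0.  -0.1] | q [-0.28  0.07 -0.95 -2.7  -0.16  1.22] dq 0.17 e 0.0025
```

View pics/w20.png

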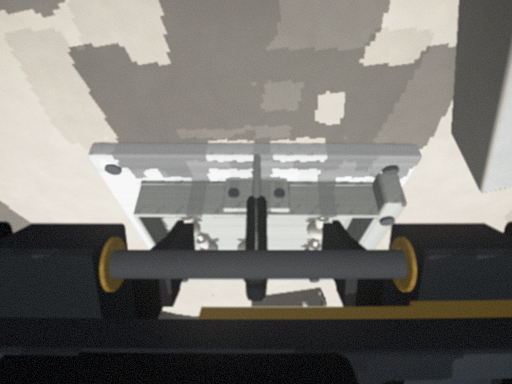

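Request:
apply_moves(
  commands="-6 1 0 0 0 0 1; -16 3 0 0 0 0 1; -28 5 0 0 0 0 1; -42 7 0 0 0 0 1; -54 9 2 0 0 0 1; -64 11 8 0 0 0 1; -70 12 16 0 0 0 1",
)

```text
time: 28.15
position: [0.4438, 0.0465, 0.0711]
eef_rot: [0.072, 0.872, -0.157]
wrist_force: [0.6, 0.7, -0.7]
gripper_width: 0.0871
```

```bash
python3 - <<'E'
from st import *; st()
from ik import *
q0=r.observe()["joint_pos"]
best=None
for g in ([0.05,0,-.4,0,-1.2,-1.6],[.05,0,-.4,.2,-1.2,-1.4],[.05,0,-.4,-.3,-1.2,-1.8]):
    z=ik(np.array([.40,-.10,.28]),tool(-9.7,0.0),np.array(g)); print(z)
    if best is None or z[1]<best[1]: best=z
qb=best[0]
P0,R0=fk(q0,pp,s4)
N=16
for k in range(1,N+1):
    q=q0+(qb-q0)*k/N; P,R=fk(q,pp,s4); M=R.as_matrix()
    bod=P-.3*M[:,0]
    print(k,((P-P0)*1e3).round(0),np.degrees((R*R0.inv()).as_rotvec()).round(1),"P",P.round(3),"tool x",M[:,0].round(2), "flange",bod.round(2))
E
```

```text
28.15 P [0.4438 0.0465 0.0711] yaw -9.66 (y-axis -9.60) lean 39.93 roll -0.05 F [ 0.6369  0.7335 -0.6655] M [ 0.2342  1.1141 -0.0399] w 0.0871 q [-0.3158  0.184  -1.0181 -2.8521 -0.3359  1.4112]
(array([ 0.153 , -0.0323, -0.3675, -0.    , -1.2356, -1.8932]), np.float64(3.444792506801519e-10))
(array([ 0.153 , -0.0323, -0.3675, -0.    , -1.2356, -1.8932]), np.float64(1.8453433225928957e-12))
(array([ 0.153 , -0.0323, -0.3675, -0.    , -1.2356, -1.8932]), np.float64(1.0352829704629585e-14))
1 [ 9. 24. 17.] [ 3.5 -5.8  2.9] P [0.453 0.07  0.088] tool x [ 0.71 -0.03 -0.7 ] flange [0.24 0.08 0.3 ]
2 [13. 48. 32.] [  7.9 -10.4   6.4] P [0.457 0.095 0.103] tool x [ 0.76  0.07 -0.64] flange [0.23 0.07 0.3 ]
3 [10. 71. 45.] [ 13.1 -13.5  10.6] P [0.454 0.118 0.116] tool x [ 0.79  0.18 -0.59] flange [0.22 0.06 0.29]
4 [ 3. 92. 56.] [ 18.6 -14.9  15.1] P [0.447 0.138 0.127] tool x [ 0.78  0.3  -0.55] flange [0.21 0.05 0.29]
5 [-10. 107.  64.] [ 24.1 -14.3  19.7] P [0.434 0.154 0.135] tool x [ 0.74  0.42 -0.52] flange [0.21 0.03 0.29]
6 [-25. 117.  69.] [ 29.1 -11.8  24.1] P [0.419 0.164 0.14 ] 
[... 483 characters left out ...]
.27 -0.08  0.35]
11 [-93.  50.  82.] [35.2 20.8 31.8] P [0.351 0.096 0.153] tool x [ 0.18  0.64 -0.75] flange [ 0.3  -0.09  0.38]
12 [-94.  15.  92.] [31.6 27.9 28.7] P [0.35  0.062 0.163] tool x [ 0.1   0.56 -0.82] flange [ 0.32 -0.11  0.41]
13 [-88. -24. 108.] [26.5 33.8 23.8] P [0.355 0.022 0.179] tool x [ 0.04  0.45 -0.89] flange [ 0.34 -0.11  0.45]
14 [-78. -65. 132.] [20.4 37.9 17.2] P [ 0.366 -0.019  0.203] tool x [-0.    0.32 -0.95] flange [ 0.37 -0.11  0.49]
15 [ -62. -107.  166.] [13.7 39.9  9.1] P [ 0.382 -0.06   0.237] tool x [-0.01  0.16 -0.99] flange [ 0.39 -0.11  0.53]
16 [ -44. -147.  209.] [ 6.7 39.4 -0.1] P [ 0.4  -0.1   0.28] tool x [-0.  0. -1.] flange [ 0.4  -0.1   0.58]
```

```bash
python3 - <<'E'
from ik import *
q0=r.observe()["joint_pos"]; qb=np.array([ 0.153 , -0.0323, -0.3675, -0.    , -1.2356, -1.8932])
P0,R0=fk(q0,pp,s4); N=18; pv=None
for k in range(1,N+1):
    t=k/N; q=q0+(qb-q0)*t; q[1]-=.18*np.sin(np.pi*min(t*1.3,1)); q[0]-=.12*np.sin(np.pi*t)
    P,R=fk(q,pp,s4); M=R.as_matrix()
    dq=0 if pv is None else np.abs(q-pv).max(); pv=q
    a=((P-P0)*1e3).round(0); b=np.degrees((R*R0.inv()).as_rotvec()).round(0)
    print("%d %d %d %d %d %d 1;"%(*a,*b),"P",P.round(3),"tx",M[:,0].round(2),"dq %.2f"%dq,"j2 j3",q[1:3].round(2))
E
```

```text
12 11 32 2 -7 1 1; P [0.456 0.057 0.103] tx [ 0.73 -0.06 -0.68] dq 0.00 j2 j3 [ 0.13 -0.98]
19 23 62 5 -14 4 1; P [0.463 0.069 0.133] tx [ 0.8 -0.  -0.6] dq 0.18 j2 j3 [ 0.08 -0.95]
20 35 89 9 -19 7 1; P [0.464 0.082 0.16 ] tx [ 0.85  0.08 -0.52] dq 0.18 j2 j3 [ 0.03 -0.91]
17 47 110 13 -23 10 1; P [0.46  0.094 0.181] tx [ 0.87  0.17 -0.46] dq 0.18 j2 j3 [-0.01 -0.87]
9 58 126 17 -24 14 1; P [0.453 0.105 0.197] tx [ 0.87  0.26 -0.42] dq 0.18 j2 j3 [-0.04 -0.84]
-2 66 136 21 -24 18 1; P [0.441 0.113 0.207] tx [ 0.85  0.35 -0.4 ] dq 0.18 j2 j3 [-0.06 -0.8 ]
-16 71 140 25 -22 22 1; P [0.428 0.118 0.211] tx [ 0.8   0.44 -0.41] dq 0.18 j2 j3 [-0.08 -0.77]
-30 72 138 29 -18 25 1; P [0.414 0.118 0.209] tx [ 0.73  0.52 -0.44] dq 0.18 j2 j3 [-0.09 -0.73]
-45 67 132 32 -12 27 1; P [0.399 0.114 0.203] tx [ 0.65  0.58 -0.49] dq 0.18 j2 j3 [-0.08 -0.69]
-59 58 124 34 -5 29 1; P [0.385 0.104 0.195] tx [ 0.55  0.62 -0.55] dq 0.18 j2 j3 [-0.07 -0.66]
-72 43 114 35 4 29 1; P [0.372 0.09  0.185] tx [ 0.45  0.64 -0.63] dq 0.18 j2 j3 [-0.06 -0.62]
-82 23 105 35 12 28 1; P [0.362 0.07  0.176] tx [ 0.33  0.62 -0.71] dq 0.18 j2 j3 [-0.03 -0.58]
-88 -1 99 34 21 26 1; P [0.356 0.045 0.17 ] tx [ 0.21  0.58 -0.79] dq 0.18 j2 j3 [-0.01 -0.55]
-90 -29 98 31 29 23 1; P [0.354 0.017 0.169] tx [ 0.11  0.51 -0.86] dq 0.18 j2 j3 [ 0.02 -0.51]
-86 -59 115 26 35 18 1; P [ 0.358 -0.013  0.186] tx [ 0.04  0.41 -0.91] dq 0.18 j2 j3 [ 0.   -0.48]
-76 -90 139 20 38 13 1; P [ 0.368 -0.043  0.21 ] tx [ 0.01  0.28 -0.96] dq 0.18 j2 j3 [-0.01 -0.44]
-62 -119 170 13 40 7 1; P [ 0.382 -0.073  0.241] tx [-0.01  0.15 -0.99] dq 0.18 j2 j3 [-0.02 -0.4 ]
-44 -147 209 7 39 0 1; P [ 0.4  -0.1   0.28] tx [-0. -0. -1.] dq 0.18 j2 j3 [-0.03 -0.37]
```

Request:
apply_moves(
  commands="8 11 32 2 -7 1 1; 14 23 62 5 -14 4 1; 18 35 89 9 -19 7 1; 17 47 110 13 -23 10 1; 9 58 126 17 -24 14 1; -2 66 136 21 -24 18 1; -16 71 140 25 -22 22 1; -30 72 138 29 -18 25 1; -45 67 132 32 -12 27 1; -59 58 124 34 -5 29 1",
)

```text
time: 29.4
position: [0.3848, 0.1038, 0.1953]
eef_rot: [0.404, 0.803, 0.579]
wrist_force: [-1.2, 0.1, -0.4]
gripper_width: 0.0871
```

```bash
python3 - <<'E'
from ik import *
from st import st
st()
s=r.observe(); q0=s["joint_pos"]; qb=np.array([ 0.153 , -0.0323, -0.3675, -0.    , -1.2356, -1.8932])
P0,R0=fk(q0,pp,s4); N=9; pv=q0
for k in range(1,N+1):
    t=k/N; q=q0+(qb-q0)*t
    P,R=fk(q,pp,s4); M=R.as_matrix()
    a=((P-P0)*1e3).round(0); b=np.degrees((R*R0.inv()).as_rotvec()).round(0)
    print("%d %d %d %d %d %d 1;"%(*a,*b),"P",P.round(3),"tx",M[:,0].round(2),"dq %.2f"%np.abs(q-pv).max()); pv=q
E
```

```text
29.4 P [0.3848 0.1038 0.1953] yaw 48.29 (y-axis 22.97) lean 56.47 roll 32.84 F [-1.1787  0.1493 -0.3723] M [-1.2698  1.1062 -0.0216] w 0.0871 q [-0.1778 -0.0735 -0.656  -1.2687 -0.8395 -0.4118]
-13 -10 -5 -1 6 3 1; P [0.372 0.094 0.19 ] tx [ 0.46  0.64 -0.62] dq 0.16
-23 -25 -8 -3 13 5 1; P [0.362 0.079 0.187] tx [ 0.36  0.63 -0.68] dq 0.16
-30 -44 -8 -5 19 6 1; P [0.355 0.06  0.187] tx [ 0.27  0.6  -0.75] dq 0.16
-33 -68 -5 -9 25 5 1; P [0.352 0.036 0.19 ] tx [ 0.19  0.54 -0.82] dq 0.16
-31 -94 2 -14 31 4 1; P [0.353 0.01  0.198] tx [ 0.12  0.47 -0.88] dq 0.16
-26 -122 15 -19 36 1 1; P [ 0.359 -0.018  0.21 ] tx [ 0.07  0.37 -0.93] dq 0.16
-16 -150 32 -25 40 -4 1; P [ 0.369 -0.047  0.227] tx [ 0.03  0.26 -0.97] dq 0.16
-2 -178 55 -30 42 -9 1; P [ 0.383 -0.074  0.251] tx [ 0.    0.13 -0.99] dq 0.16
15 -204 85 -36 44 -16 1; P [ 0.4  -0.1   0.28] tx [-0. -0. -1.] dq 0.16
```

Request:
apply_moves(
  commands="-13 -10 -5 -1 6 3 1; -23 -25 -8 -3 13 5 1; -30 -44 -8 -5 19 6 1; -33 -68 -5 -9 25 5 1; -31 -94 2 -14 31 4 1; -26 -122 15 -19 36 1 1; -16 -150 32 -25 40 -4 1; -2 -178 55 -30 42 -9 1; 15 -204 85 -36 44 -16 1",
)

```text
time: 30.52
position: [0.4007, -0.1007, 0.2813]
eef_rot: [0.136, 1.567, -0.14]
wrist_force: [-0.4, -0.4, -0.0]
gripper_width: 0.087
```

```bash
python3 - <<'E'
from st import *; st()
import pickle
for n,(x,y,w,h) in {"scene":(165,150,110,90),"top":(175,170,100,80)}.items():
    p,d=eyes.get_image(n); cv2.imwrite(f"pics/{n}21f.png",p[:,:,::-1]); cv2.imwrite(f"pics/{n}21.png",cv2.resize(p[y:y+h,x:x+w,::-1],None,fx=7,fy=6.6,interpolation=cv2.INTER_CUBIC))
C=cam("wrist");p,d=eyes.get_image("wrist"); cv2.imwrite("pics/w21.png",p[:,:,::-1]); pickle.dump(C,open("pics/w21.pkl","wb"))
E
```

```text
30.52 P [ 0.4007 -0.1007  0.2813] yaw -106.02 (y-axis -10.09) lean 0.15 roll -0.14 F [-0.4105 -0.4075 -0.0132] M [-0.0281 -0.2086 -0.0625] w 0.0870 q [ 0.1527 -0.0314 -0.3643  0.0024 -1.239  -1.9004]
```

View pics/scene21.png

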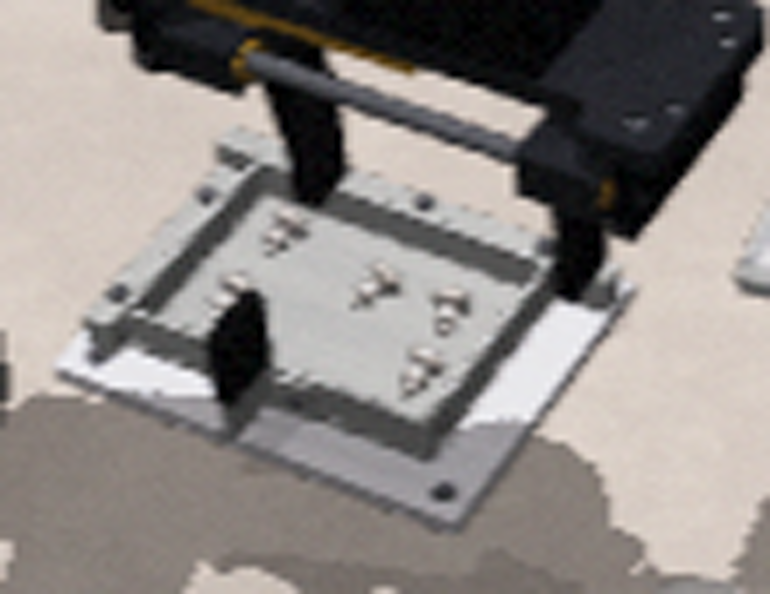

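View pics/top21.png

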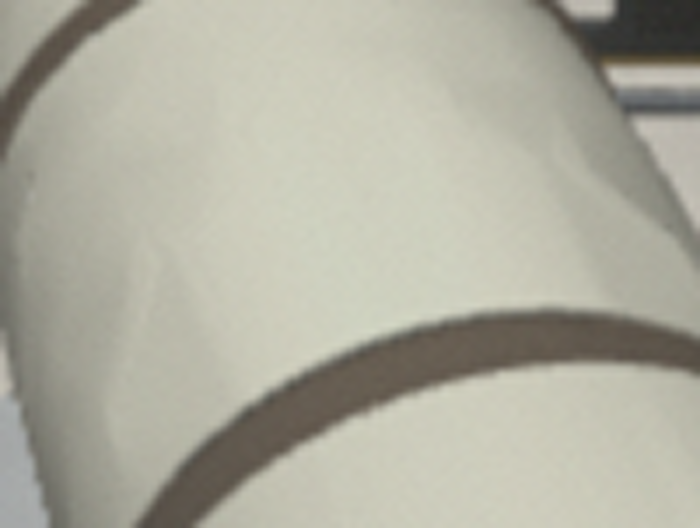

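View pics/w21.png

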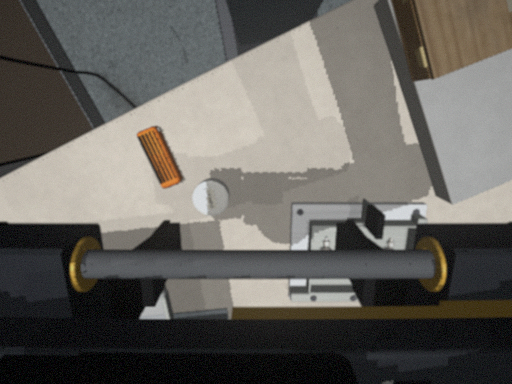

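```bash
python3 - <<'E'
from ik import *
q=r.observe()["joint_pos"]
for P in [(.449,.045,.2),(.449,.045,.055),(.474,.041,.055),(.449,.045,.2),(.545,-.085,.2),(.553,-.095,.022),(.556,-.065,.022),(.69,.05,.2),(.62,.05,.25)]:
    q,e=ik(np.array(P),tool(-10,0.01),q); print(P,q.round(2),round(e,4))
E
```

```text
(0.449, 0.045, 0.2) [ 0.46  0.11 -0.43  0.   -1.03 -2.21] 0.0
(0.449, 0.045, 0.055) [ 0.46  0.3  -0.62  0.   -0.64 -2.21] 0.0
(0.474, 0.041, 0.055) [ 0.43  0.34 -0.57  0.   -0.66 -2.17] 0.0
(0.449, 0.045, 0.2) [ 0.46  0.11 -0.43  0.   -1.03 -2.21] 0.0
(0.545, -0.085, 0.2) [ 0.14  0.28 -0.21  0.   -1.08 -1.88] 0.0
(0.553, -0.095, 0.022) [ 0.12  0.5  -0.39  0.   -0.68 -1.86] 0.0
(0.556, -0.065, 0.022) [ 0.17  0.5  -0.39  0.   -0.68 -1.92] 0.0
(0.69, 0.05, 0.2) [ 0.31  0.51  0.16  0.   -1.22 -2.05] 0.0
(0.62, 0.05, 0.25) [ 0.34  0.36  0.04  0.   -1.25 -2.09] 0.0
```

Request:
apply_moves(
  commands="6 20 0 0 0 0 -1; 16 50 -5 0 0 0 -1; 27 85 -15 0 0 0 -1; 37 118 -35 0 0 0 -1; 45 138 -60 0 0 0 -1; 48 146 -95 0 0 0 -1; 48 146 -135 0 0 0 -1; 48 146 -175 0 0 0 -1; 48 146 -205 0 0 0 -1; 48 146 -225 0 0 0 -1",
)

```text
time: 31.92
position: [0.4471, 0.0455, 0.0533]
eef_rot: [0.137, 1.571, -0.135]
wrist_force: [0.8, 1.0, -0.1]
gripper_width: 0.0017
```

```bash
python3 st2.py; python3 - <<'E'
from h import *
import pickle
C=cam("wrist");p,d=eyes.get_image("wrist"); cv2.imwrite("pics/w22.png",p[:,:,::-1])
p,d=eyes.get_image("scene"); cv2.imwrite("pics/s22.png",cv2.resize(p[130:260,130:310,::-1],None,fx=4.2,fy=4.2,interpolation=cv2.INTER_CUBIC))
E
```

```text
31.93 P [0.4471 0.0455 0.0533] yaw 158.83 (y-axis -9.94) lean 0.27 roll 0.05 F [ 0.7672  1.0358 -0.0839] M [ 0.0445 -0.1564  0.0583] w 0.0017 q [ 0.4625  0.3073 -0.6252 -0.0059 -0.6415 -2.202 ]
FX 0.6 FY 1.1 Fz -0.1 Mz 0.06 ; if all FY: lever ahead of TCP 0.049 ; if all FX: lever left of TCP -0.100
```

View pics/w22.png

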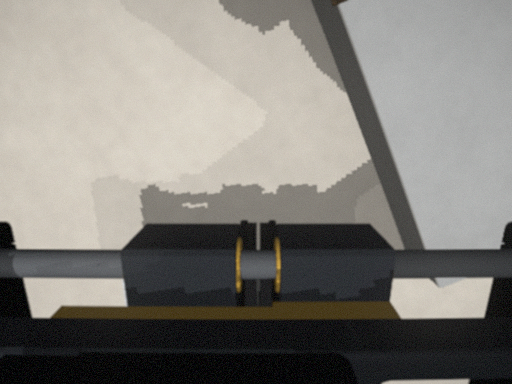

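View pics/s22.png

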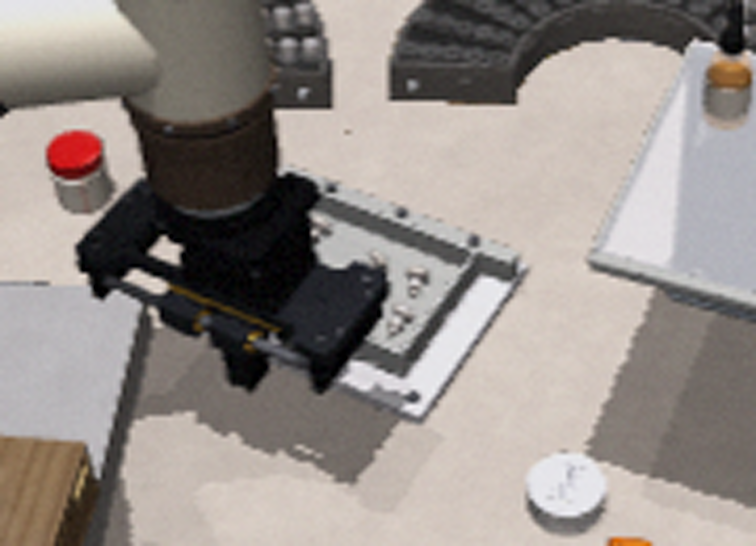

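Request:
apply_moves(
  commands="5 -1 0 0 0 0 -1; 12 -2 0 0 0 0 -1; 18 -3 0 0 0 0 -1; 21 -4 0 0 0 0 -1; 23 -4 0 0 0 0 -1; 24.5 -4 0 0 0 0 -1; 26 -4.4 0 0 0 0 -1; 26 -4.4 0 0 0 0 -1",
)

```text
time: 33.02
position: [0.4723, 0.0416, 0.0545]
eef_rot: [0.136, 1.574, -0.136]
wrist_force: [-6.7, 2.6, 4.9]
gripper_width: -0.0
```

```bash
python3 st2.py
```

```text
33.02 P [0.4723 0.0416 0.0545] yaw 174.92 (y-axis -9.90) lean 0.41 roll -0.03 F [-6.6746  2.6053  4.9406] M [ 0.9033  1.7193 -0.001 ] w -0.0000 q [ 0.4292  0.3405 -0.5639 -0.0057 -0.6727 -2.1683]
FX -7.0 FY 1.5 Fz 4.9 Mz -0.00 ; if all FY: lever ahead of TCP -0.003 ; if all FX: lever left of TCP -0.000
```

Request:
apply_moves(
  commands="0.5 -0.1 0.3 0 0 0 -1; 1 -0.2 0.5 0 0 0 -1; 1 -0.2 0.5 0 0 0 -1",
)

```text
time: 33.4
position: [0.4724, 0.0415, 0.0545]
eef_rot: [0.136, 1.575, -0.136]
wrist_force: [-8.2, 5.3, 4.1]
gripper_width: 0.0006
```

```bash
python3 st2.py
```

```text
33.4 P [0.4724 0.0415 0.0545] yaw 175.47 (y-axis -9.92) lean 0.51 roll -0.05 F [-8.2108  5.2583  4.1496] M [ 1.3849  2.1661 -0.0179] w 0.0006 q [ 0.4284  0.3412 -0.562  -0.0069 -0.6754 -2.167 ]
FX -9.0 FY 3.8 Fz 4.1 Mz -0.02 ; if all FY: lever ahead of TCP -0.007 ; if all FX: lever left of TCP -0.002
```

Request:
apply_moves(
  commands="-10 2 0 0 0 0 -1; -25 4 5 0 0 0 -1; -25 4 50 0 0 0 -1; -20 -5 100 0 0 0 -1; 5 -35 140 0 0 0 -1; 35 -70 145 0 0 0 -1; 62 -100 145 0 0 0 -1; 78 -114 145 0 0 0 -1; 83 -118 140 0 0 0 -1; 83 -118 120 0 0 0 -1",
)

```text
time: 34.65
position: [0.5592, -0.076, 0.176]
eef_rot: [0.137, 1.566, -0.134]
wrist_force: [0.1, 0.4, -1.0]
gripper_width: 0.0005
```

```bash
python3 st2.py; python3 - <<'E'
from h import *
p,d=eyes.get_image("scene"); cv2.imwrite("pics/s23.png",cv2.resize(p[130:260,130:310,::-1],None,fx=4.2,fy=4.2,interpolation=cv2.INTER_CUBIC))
p,d=eyes.get_image("top"); cv2.imwrite("pics/t23.png",p[:,:,::-1])
E
```

```text
34.65 P [ 0.5592 -0.076   0.176 ] yaw 65.44 (y-axis -9.86) lean 0.12 roll 0.11 F [ 0.0769  0.4238 -1.0229] M [ 0.086  -0.1435 -0.0154] w 0.0005 q [ 0.151   0.3201 -0.2122 -0.002  -1.0373 -1.8929]
FX 0.0 FY 0.4 Fz -1.0 Mz -0.02 ; if all FY: lever ahead of TCP -0.036 ; if all FX: lever left of TCP 2.590
```

View pics/s23.png

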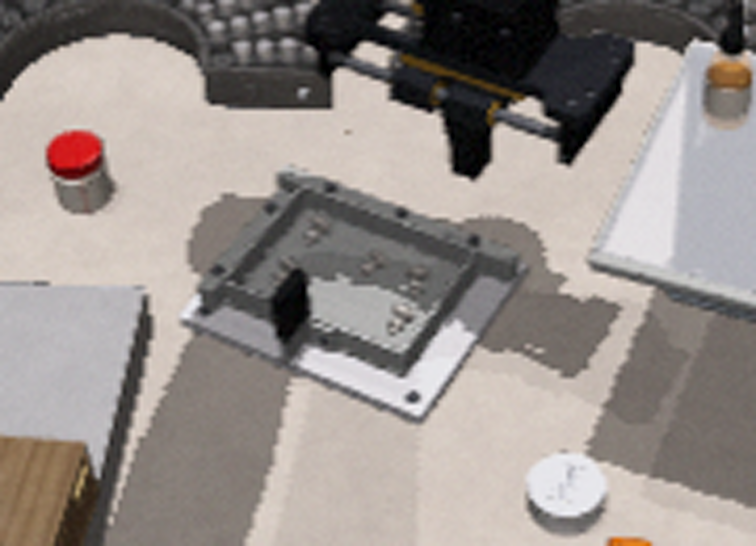

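View pics/t23.png

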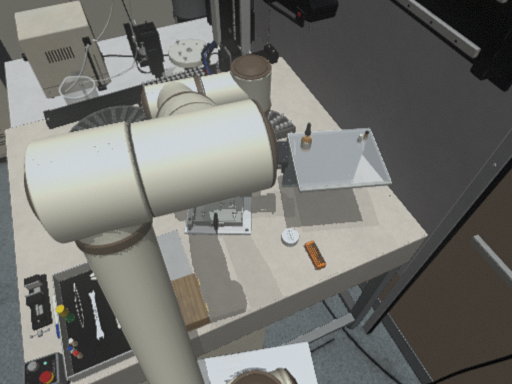

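```bash
python3 - <<'E'
from h import *
p,d=eyes.get_image("scene"); cv2.imwrite("pics/s24.png",cv2.resize(p[168:225,170:260,::-1],None,fx=8.8,fy=8.8,interpolation=cv2.INTER_CUBIC))
E
```

```text
(no output)
```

View pics/s24.png

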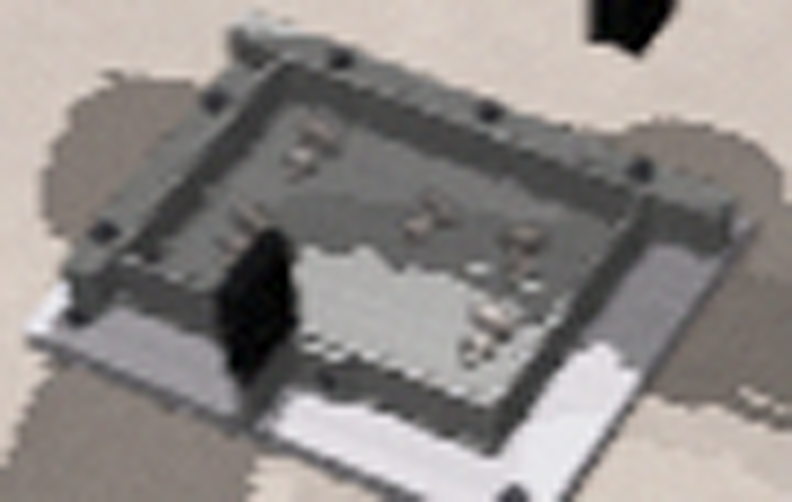

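Request:
apply_moves(
  commands="-1 -1 -25 0 0 0 -1; -2 -1 -60 0 0 0 -1; -3 -2 -95 0 0 0 -1; -3 -2 -125 0 0 0 -1; -3 -2 -145 0 0 0 -1; -3 -2 -150 0 0 0 -1; -3 -2 -150 0 0 0 -1",
)

```text
time: 35.67
position: [0.5564, -0.0779, 0.0262]
eef_rot: [0.135, 1.568, -0.133]
wrist_force: [0.5, 0.8, 0.9]
gripper_width: 0.0004
```

```bash
python3 st2.py; python3 - <<'E'
from h import *
p,d=eyes.get_image("scene"); cv2.imwrite("pics/s25.png",cv2.resize(p[150:240,170:290,::-1],None,fx=6.5,fy=6.5,interpolation=cv2.INTER_CUBIC))
E
```

```text
35.67 P [ 0.5564 -0.0779  0.0262] yaw 117.82 (y-axis -9.80) lean 0.09 roll 0.08 F [0.514  0.8304 0.8865] M [ 0.0074 -0.2233  0.0172] w 0.0004 q [ 0.1484  0.4971 -0.3796 -0.0024 -0.6947 -1.8884]
FX 0.4 FY 0.9 Fz 0.9 Mz 0.02 ; if all FY: lever ahead of TCP 0.019 ; if all FX: lever left of TCP -0.047
```

View pics/s25.png

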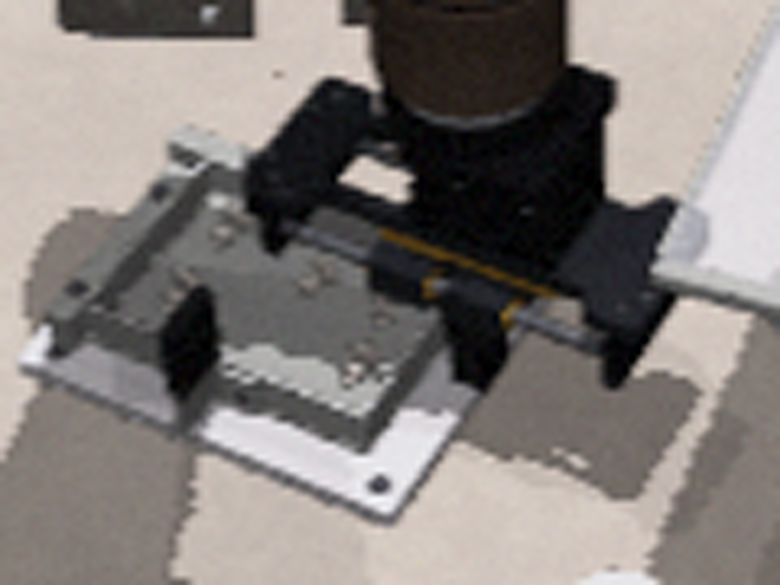

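Request:
apply_moves(
  commands="0.7 4 0 0 0 0 -1; 1.2 7 0 0 0 0 -1; 1.5 9 0 0 0 0 -1; 1.9 11 0 0 0 0 -1; 2.1 12 0 0 0 0 -1; 2.2 13 0 0 0 0 -1; 2.2 13 0 0 0 0 -1",
)

```text
time: 36.6
position: [0.558, -0.0652, 0.0253]
eef_rot: [0.136, 1.569, -0.134]
wrist_force: [-0.8, -0.0, -1.0]
gripper_width: 0.0003
```

```bash
python3 st2.py
```

```text
36.6 P [ 0.558  -0.0652  0.0253] yaw 144.01 (y-axis -9.85) lean 0.15 roll 0.07 F [-0.7926 -0.0334 -1.0356] M [ 0.0231 -0.1604 -0.0215] w 0.0003 q [ 0.171   0.4989 -0.379  -0.003  -0.6947 -1.9114]
FX -0.8 FY -0.2 Fz -1.0 Mz -0.02 ; if all FY: lever ahead of TCP 0.130 ; if all FX: lever left of TCP -0.028
```

Request:
apply_moves(
  commands="0.2 1 0 0 0 0 -1; 0.3 2 0 0 0 0 -1; 0.5 3 0 0 0 0 -1; 0.7 4 0 0 0 0 -1; 0.7 4 0 0 0 0 -1",
)

```text
time: 37.22
position: [0.5588, -0.0612, 0.0254]
eef_rot: [0.136, 1.569, -0.134]
wrist_force: [0.2, -0.2, 0.7]
gripper_width: 0.0006
```

```bash
python3 st2.py
```

```text
37.23 P [ 0.5588 -0.0612  0.0254] yaw 141.78 (y-axis -9.84) lean 0.15 roll 0.07 F [ 0.1922 -0.1936  0.6772] M [ 0.037  -0.1262 -0.0378] w 0.0006 q [ 0.1781  0.4991 -0.3784 -0.003  -0.695  -1.9185]
FX 0.2 FY -0.2 Fz 0.7 Mz -0.04 ; if all FY: lever ahead of TCP 0.237 ; if all FX: lever left of TCP 0.171
```

Request:
apply_moves(
  commands="0.2 1 0 0 0 0 -1; 0.3 2 0 0 0 0 -1; 0.5 3 0 0 0 0 -1; 0.5 3 0 0 0 0 -1",
)

```text
time: 37.72
position: [0.5589, -0.0597, 0.0254]
eef_rot: [0.135, 1.57, -0.135]
wrist_force: [0.3, -6.8, -0.3]
gripper_width: 0.0002
```

```bash
python3 st2.py
```

```text
37.73 P [ 0.5589 -0.0597  0.0254] yaw -178.29 (y-axis -9.86) lean 0.17 roll -0.03 F [ 0.2994 -6.826  -0.3467] M [-2.0098 -0.3447  0.0084] w 0.0002 q [ 0.1817  0.4995 -0.3785 -0.0007 -0.6958 -1.9239]
FX 1.4 FY -6.7 Fz -0.3 Mz 0.01 ; if all FY: lever ahead of TCP -0.002 ; if all FX: lever left of TCP -0.006
```

Request:
apply_moves(
  commands="0.1 0.5 0 0 0 0 -1; 0.2 1 0 0 0 0 -1; 0.2 1 0 0 0 0 -1",
)

```text
time: 38.1
position: [0.5589, -0.0596, 0.0254]
eef_rot: [0.134, 1.57, -0.136]
wrist_force: [0.6, -10.8, 0.3]
gripper_width: 0.0001
```

```bash
python3 st2.py
```

```text
38.1 P [ 0.5589 -0.0596  0.0254] yaw -164.12 (y-axis -9.87) lean 0.22 roll -0.10 F [  0.5698 -10.8006   0.332 ] M [-3.1725 -0.449  -0.0298] w 0.0001 q [ 0.1822  0.4997 -0.3787  0.0006 -0.6963 -1.9257]
FX 2.3 FY -10.6 Fz 0.3 Mz -0.03 ; if all FY: lever ahead of TCP 0.002 ; if all FX: lever left of TCP 0.013
```

Request:
apply_moves(
  commands="-0.7 -4 0 0 0 0 -1; -2 -12 1 0 0 0 -1; -3 -15 20 0 0 0 -1; -3 -15 55 0 0 0 -1; -3 -14 100 0 0 0 -1; -2 -12 140 0 0 0 -1; 5 0 165 0 0 0 -1; 20 20 175 0 0 0 -1; 45 45 175 0 0 0 -1; 75 70 175 0 0 0 -1",
)

```text
time: 39.35
position: [0.6349, 0.0136, 0.2011]
eef_rot: [0.137, 1.568, -0.133]
wrist_force: [0.6, -1.0, 0.0]
gripper_width: 0.0004
```

Request:
apply_moves(
  commands="30 20 0 0 0 0 -1; 48 30 0 0 0 0 -1; 55 35 0 0 0 0 -1; 55 35 0 0 0 0 -1",
)

```text
time: 39.85
position: [0.6892, 0.0478, 0.2]
eef_rot: [0.136, 1.57, -0.134]
wrist_force: [-0.5, -0.2, -0.0]
gripper_width: 0.0006
```

```bash
python3 st2.py; python3 - <<'E'
from h import *
import pickle
C=cam("wrist");p,d=eyes.get_image("wrist"); cv2.imwrite("pics/w26.png",p[:,:,::-1]); pickle.dump(C,open("pics/w26.pkl","wb"))
p,d=eyes.get_image("scene"); cv2.imwrite("pics/s26.png",cv2.resize(p[150:240,150:270,::-1],None,fx=6.5,fy=6.5,interpolation=cv2.INTER_CUBIC))
E
```

```text
39.85 P [0.6892 0.0478 0.2   ] yaw 150.46 (y-axis -9.84) lean 0.19 roll 0.06 F [-0.5308 -0.244  -0.0078] M [ 0.0099 -0.1628 -0.0223] w 0.0006 q [ 0.3016  0.5132  0.16   -0.0026 -1.2198 -2.0433]
FX -0.5 FY -0.3 Fz -0.0 Mz -0.02 ; if all FY: lever ahead of TCP 0.067 ; if all FX: lever left of TCP -0.046
```

View pics/w26.png

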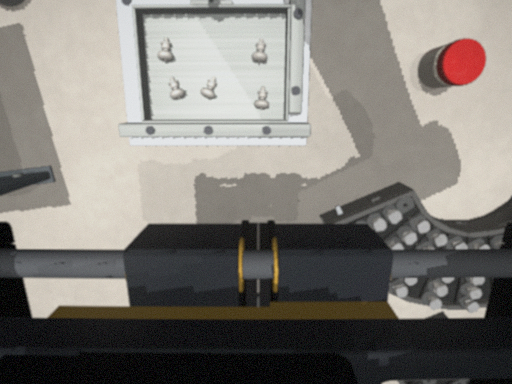

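View pics/s26.png

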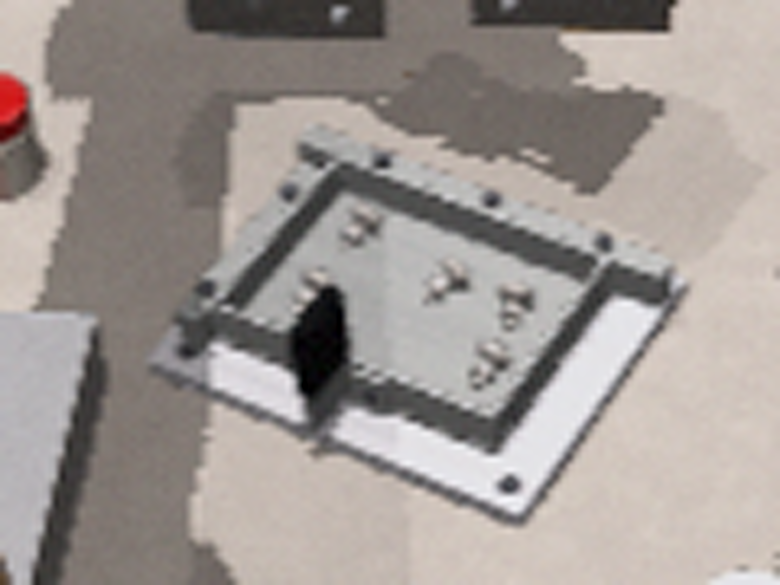

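Excellent top-down view with all five pins in the tray. I'll zoom in on the corner.

```bash
python3 - <<'E'
from h import *
p=cv2.imread("pics/w26.png"); cv2.imwrite("pics/w26c.png",cv2.resize(p[0:150,110:320],None,fx=3.8,fy=3.8,interpolation=cv2.INTER_CUBIC))
E
```

```text
(no output)
```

View pics/w26c.png

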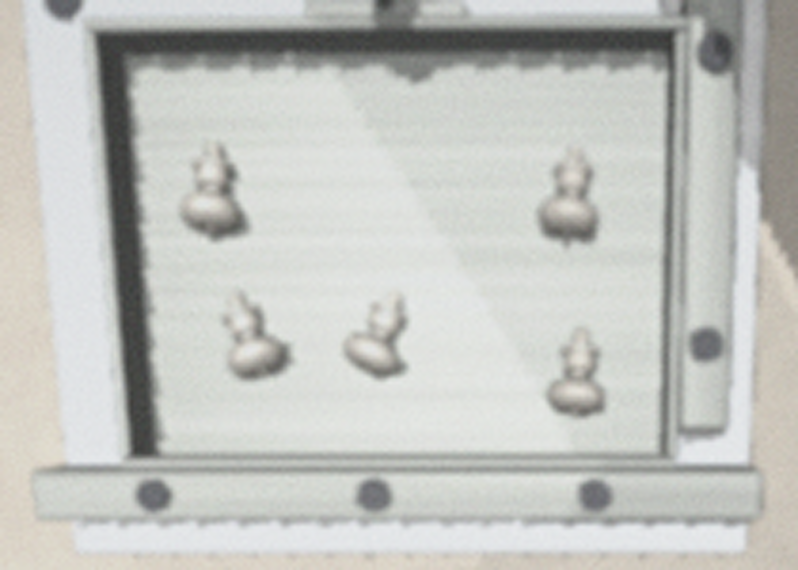

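```bash
python3 - <<'E'
from h import *
p,d=eyes.get_image("scene"); a=cv2.imread("pics/scene0.png"); b=p[:,:,::-1].copy()
for n,lo,hi in (("hex",(3,150,60),(20,255,255)),("jar",(172,120,60),(179,255,255))):
    for im in (a,b):
        m=cv2.inRange(cv2.cvtColor(im,cv2.COLOR_BGR2HSV),lo,hi); m[:140]=0; m[:, :130]=0
        y,x=np.nonzero(m); print(n,x.mean().round(2),y.mean().round(2),len(x))
print("tin diff",np.abs(a[235:258,252:278].astype(int)-b[235:258,252:278]).mean())
t=r.observe(); print(t["time"],t["wrist_force"],np.abs(t["joint_velocities"]).max())
print(ticket.sign_off())
E
```

```text
hex 282.21 255.78 342
hex 281.01 257.35 355
jar 147.46 166.74 35
jar 147.02 167.3 43
tin diff 10.647157190635452
40.0 [-0.52332566  0.23317699 -0.12684777] 0.0026645012927334396
the job is handed in; nothing more can be done
None
```

I moved the tray onto the loading plate with its handle towards the robot, pushed it home against both fences and let go. The job was handed in at 40.0 s of the 61 s allowed.

**How it went**
- I gripped the handle with the tool leaning back about 40°, raised the tray just clear of the worktop and drew it out forward. I carried it level to the plate and set it down.
- A wrist joint briefly reached its range limit on the way, and the tray tilted about 1° there. I re-planned the path, with the tray about 1 cm above the worktop for part of it, turning it so the joint stayed clear of the limit.
- The first push towards the far fence stuck on friction and reached about 60 N in all at the wrist. I unloaded the tray and slid it again; the highest push after that was about 17 N.
- After letting go, I pressed the shut fingers on the front edge of the handle (9 N) and then on the middle of the right-hand wall (11 N). The tray did not move under either.

**Last checks**
- The final overhead wrist picture shows the tray flush with the far fence, parallel to the left fence with no visible gap, and all five pins inside.
- The arm was still and about 0.16 m clear above the tray, with the wrist force at noise level.

**A check that did not fully agree:** comparing the first and last scene pictures, the jar's colour mask moved about 0.7 px. The hex-key set's mask moved 1.2 and 1.6 px with a different mask area. The tin's patch differs by a mean of about 11 grey levels. I put these down to shadow and to other orange things in the hex-key mask, because the robot never came near any of the three, but I did not settle it separately.

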